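Load the board preheater and set its heat lever

TASK

First turn the preheater off by swinging the heat lever on the control unit fully back to its OFF stop (the left end). With it off, load every power module lying on the bench onto the hot plate, one to a bay, any module in any bay, long side square to the back fence, right way up, and pushed flush against both the back fence and the stop on the bay's left. When all are in, swing the heat lever round until it is in line with the red pointer, without moving the pointer, and let go; leave the other things on the bench where they are.

Things in the scene. Friction and masses are not known exactly. Their poses are not given: they have to be found in the camera images.
- module0: power module: flat green base board 90 x 55 x 12 mm (long side along its x) with a black transformer block, 26 x 26 mm and 24 mm tall, standing on the middle of it (total height 36 mm; the block is a good grip; the other parts on the board are under 3 mm tall); origin: centre of the underside. All alike; some may be absent
- module1: power module: flat green base board 90 x 55 x 12 mm (long side along its x) with a black transformer block, 26 x 26 mm and 24 mm tall, standing on the middle of it (total height 36 mm; the block is a good grip; the other parts on the board are under 3 mm tall); origin: centre of the underside. All alike; some may be absent
- module2: power module: flat green base board 90 x 55 x 12 mm (long side along its x) with a black transformer block, 26 x 26 mm and 24 mm tall, standing on the middle of it (total height 36 mm; the block is a good grip; the other parts on the board are under 3 mm tall); origin: centre of the underside. All alike; some may be absent
- module3: power module: flat green base board 90 x 55 x 12 mm (long side along its x) with a black transformer block, 26 x 26 mm and 24 mm tall, standing on the middle of it (total height 36 mm; the block is a good grip; the other parts on the board are under 3 mm tall); origin: centre of the underside. All alike; some may be absent
- bay0 (a point): bay 0, counted from the left (+y) end: point on the hot plate's top (30 mm above the bench) under the centre of a module that is fully home in this bay, its long side along x. x axis points square at the back fence, whose face is 45 mm ahead; y axis points at the bay's stop, whose face is 27.5 mm to the left
- bay1 (a point): bay 1, counted from the left (+y) end: point on the hot plate's top (30 mm above the bench) under the centre of a module that is fully home in this bay, its long side along x. x axis points square at the back fence, whose face is 45 mm ahead; y axis points at the bay's stop, whose face is 27.5 mm to the left
- bay2 (a point): bay 2, counted from the left (+y) end: point on the hot plate's top (30 mm above the bench) under the centre of a module that is fully home in this bay, its long side along x. x axis points square at the back fence, whose face is 45 mm ahead; y axis points at the bay's stop, whose face is 27.5 mm to the left
- bay3 (a point): bay 3, counted from the left (+y) end: point on the hot plate's top (30 mm above the bench) under the centre of a module that is fully home in this bay, its long side along x. x axis points square at the back fence, whose face is 45 mm ahead; y axis points at the bay's stop, whose face is 27.5 mm to the left
- preheater: preheater, fixed: dark flat plate 150 (x) x 360 (y) mm, top 30 mm above the bench, with four bays 85 mm apart. Back fence and stops are aluminium strips 10 mm high; stops are 8 mm wide, 70 mm long; 22 mm are free between a seated module and the next stop on its right; 48 mm of plate in front of it. Origin: centre of the underside
- heat_lever (a joint): angle of the heat lever, rad: 0 = OFF, against its end stop (the left end of its swing seen from the robot), growing counter-clockwise seen from above, up to 1.75. It turns about a vertical pivot on top of the white control unit (160 x 190 x 42 mm, fixed) and stays where it is left
- set_pointer (a joint): angle of the flat red set-point pointer, rad, about the same pivot and on the same scale as the heat lever: where they are equal, the lever lies in line over the pointer. Stiff; not to be moved
- lever_knob (a point): centre of the top of the lever's upright black knob (22 mm across, upper 38 mm clear above the lever's bar, top 98 mm above the bench), 85 mm from the pivot; x axis points from the pivot along the lever, z up
- lever_hinge (a point): the lever's pivot axis, 56 mm above the bench; same axes as lever_knob
- pointer_tip (a point): tip of the flat red pointer, 115 mm from the pivot, 46 mm above the bench; x axis points from the pivot along the pointer
- flux_jar: small round jar, 46 mm across, 50 mm tall, white lid; origin at the centre of its underside; a bystander
- solder_spool: metal spool standing on its flange, 60 mm across, 39 mm tall; origin at the centre of its underside; a bystander
- screwdriver: screwdriver lying flat, 170 mm long; its x axis runs along it towards the blade; a bystander
- parts_tray: open grey tray 100 x 80 x 30 mm with one divider; origin at the centre of its underside; a bystander
- meter: yellow hand-held multimeter lying flat, 150 x 75 x 35 mm; origin at the centre of its underside; a bystander
- spray_can: upright spray can, 60 mm across, 150 mm tall; origin at the centre of its underside; a bystander

How it is judged:
On the way, in this order (a step that is already met when the one before it is completed fails the run):
1. the heat lever is at its OFF stop (value of joint heat_lever below 0.07 rad), for 0.2 s.
2. with the lever still off, every module sits square and flush in a bay of its own and is let go (((x of module0 in the frame of bay0 between -0.003 and 0.003 m and y of module0 in the frame of bay0 between -0.003 and 0.003 m and z of module0 in the frame of bay0 between -0.004 and 0.004 m and angle between the x axis of module0 and the x axis of bay0, either way round below 0.045 rad) or (x of module0 in the frame of bay1 between -0.003 and 0.003 m and y of module0 in the frame of bay1 between -0.003 and 0.003 m and z of module0 in the frame of bay1 between -0.004 and 0.004 m and angle between the x axis of module0 and the x axis of bay1, either way round below 0.045 rad) or (x of module0 in the frame of bay2 between -0.003 and 0.003 m and y of module0 in the frame of bay2 between -0.003 and 0.003 m and z of module0 in the frame of bay2 between -0.004 and 0.004 m and angle between the x axis of module0 and the x axis of bay2, either way round below 0.045 rad) or (x of module0 in the frame of bay3 between -0.003 and 0.003 m and y of module0 in the frame of bay3 between -0.003 and 0.003 m and z of module0 in the frame of bay3 between -0.004 and 0.004 m and angle between the x axis of module0 and the x axis of bay3, either way round below 0.045 rad)) and angle between each of module0, module1, module2, module3's own z axis and vertical below 0.06 rad and linear speed of each of module0, module1, module2, module3 below 0.02 m/s and contact force between each of module0, module1, module2, module3 and the fingers below 0.1 N and ((x of module1 in the frame of bay0 between -0.003 and 0.003 m and y of module1 in the frame of bay0 between -0.003 and 0.003 m and z of module1 in the frame of bay0 between -0.004 and 0.004 m and angle between the x axis of module1 and the x axis of bay0, either way round below 0.045 rad) or (x of module1 in the frame of bay1 between -0.003 and 0.003 m and y of module1 in the frame of bay1 between -0.003 and 0.003 m and z of module1 in the frame of bay1 between -0.004 and 0.004 m and angle between the x axis of module1 and the x axis of bay1, either way round below 0.045 rad) or (x of module1 in the frame of bay2 between -0.003 and 0.003 m and y of module1 in the frame of bay2 between -0.003 and 0.003 m and z of module1 in the frame of bay2 between -0.004 and 0.004 m and angle between the x axis of module1 and the x axis of bay2, either way round below 0.045 rad) or (x of module1 in the frame of bay3 between -0.003 and 0.003 m and y of module1 in the frame of bay3 between -0.003 and 0.003 m and z of module1 in the frame of bay3 between -0.004 and 0.004 m and angle between the x axis of module1 and the x axis of bay3, either way round below 0.045 rad)) and ((x of module2 in the frame of bay0 between -0.003 and 0.003 m and y of module2 in the frame of bay0 between -0.003 and 0.003 m and z of module2 in the frame of bay0 between -0.004 and 0.004 m and angle between the x axis of module2 and the x axis of bay0, either way round below 0.045 rad) or (x of module2 in the frame of bay1 between -0.003 and 0.003 m and y of module2 in the frame of bay1 between -0.003 and 0.003 m and z of module2 in the frame of bay1 between -0.004 and 0.004 m and angle between the x axis of module2 and the x axis of bay1, either way round below 0.045 rad) or (x of module2 in the frame of bay2 between -0.003 and 0.003 m and y of module2 in the frame of bay2 between -0.003 and 0.003 m and z of module2 in the frame of bay2 between -0.004 and 0.004 m and angle between the x axis of module2 and the x axis of bay2, either way round below 0.045 rad) or (x of module2 in the frame of bay3 between -0.003 and 0.003 m and y of module2 in the frame of bay3 between -0.003 and 0.003 m and z of module2 in the frame of bay3 between -0.004 and 0.004 m and angle between the x axis of module2 and the x axis of bay3, either way round below 0.045 rad)) and ((x of module3 in the frame of bay0 between -0.003 and 0.003 m and y of module3 in the frame of bay0 between -0.003 and 0.003 m and z of module3 in the frame of bay0 between -0.004 and 0.004 m and angle between the x axis of module3 and the x axis of bay0, either way round below 0.045 rad) or (x of module3 in the frame of bay1 between -0.003 and 0.003 m and y of module3 in the frame of bay1 between -0.003 and 0.003 m and z of module3 in the frame of bay1 between -0.004 and 0.004 m and angle between the x axis of module3 and the x axis of bay1, either way round below 0.045 rad) or (x of module3 in the frame of bay2 between -0.003 and 0.003 m and y of module3 in the frame of bay2 between -0.003 and 0.003 m and z of module3 in the frame of bay2 between -0.004 and 0.004 m and angle between the x axis of module3 and the x axis of bay2, either way round below 0.045 rad) or (x of module3 in the frame of bay3 between -0.003 and 0.003 m and y of module3 in the frame of bay3 between -0.003 and 0.003 m and z of module3 in the frame of bay3 between -0.004 and 0.004 m and angle between the x axis of module3 and the x axis of bay3, either way round below 0.045 rad)) and value of joint heat_lever below 0.07 rad), for 0.2 s.
3. the heat lever is in line with the red pointer (angle between the x axis of lever_knob and the x axis of pointer_tip, either way round below 0.07 rad and velocity of joint heat_lever between -0.05 and 0.05 rad/s), for 0.2 s.
At the end, for the whole second after the job is handed in: Every module lies flat, at rest and released in a bay of its own, within 3 mm of touching the back fence and the bay's stop and square within 0.045 rad (either way round), and the heat lever is in line with the red pointer within 0.07 rad (4 degrees) and at rest (all of step 3 and ((x of module0 in the frame of bay0 between -0.003 and 0.003 m and y of module0 in the frame of bay0 between -0.003 and 0.003 m and z of module0 in the frame of bay0 between -0.004 and 0.004 m and angle between the x axis of module0 and the x axis of bay0, either way round below 0.045 rad) or (x of module0 in the frame of bay1 between -0.003 and 0.003 m and y of module0 in the frame of bay1 between -0.003 and 0.003 m and z of module0 in the frame of bay1 between -0.004 and 0.004 m and angle between the x axis of module0 and the x axis of bay1, either way round below 0.045 rad) or (x of module0 in the frame of bay2 between -0.003 and 0.003 m and y of module0 in the frame of bay2 between -0.003 and 0.003 m and z of module0 in the frame of bay2 between -0.004 and 0.004 m and angle between the x axis of module0 and the x axis of bay2, either way round below 0.045 rad) or (x of module0 in the frame of bay3 between -0.003 and 0.003 m and y of module0 in the frame of bay3 between -0.003 and 0.003 m and z of module0 in the frame of bay3 between -0.004 and 0.004 m and angle between the x axis of module0 and the x axis of bay3, either way round below 0.045 rad)) and angle between each of module0, module1, module2, module3's own z axis and vertical below 0.06 rad and linear speed of each of module0, module1, module2, module3 below 0.02 m/s and contact force between each of module0, module1, module2, module3 and the fingers below 0.1 N and ((x of module1 in the frame of bay0 between -0.003 and 0.003 m and y of module1 in the frame of bay0 between -0.003 and 0.003 m and z of module1 in the frame of bay0 between -0.004 and 0.004 m and angle between the x axis of module1 and the x axis of bay0, either way round below 0.045 rad) or (x of module1 in the frame of bay1 between -0.003 and 0.003 m and y of module1 in the frame of bay1 between -0.003 and 0.003 m and z of module1 in the frame of bay1 between -0.004 and 0.004 m and angle between the x axis of module1 and the x axis of bay1, either way round below 0.045 rad) or (x of module1 in the frame of bay2 between -0.003 and 0.003 m and y of module1 in the frame of bay2 between -0.003 and 0.003 m and z of module1 in the frame of bay2 between -0.004 and 0.004 m and angle between the x axis of module1 and the x axis of bay2, either way round below 0.045 rad) or (x of module1 in the frame of bay3 between -0.003 and 0.003 m and y of module1 in the frame of bay3 between -0.003 and 0.003 m and z of module1 in the frame of bay3 between -0.004 and 0.004 m and angle between the x axis of module1 and the x axis of bay3, either way round below 0.045 rad)) and ((x of module2 in the frame of bay0 between -0.003 and 0.003 m and y of module2 in the frame of bay0 between -0.003 and 0.003 m and z of module2 in the frame of bay0 between -0.004 and 0.004 m and angle between the x axis of module2 and the x axis of bay0, either way round below 0.045 rad) or (x of module2 in the frame of bay1 between -0.003 and 0.003 m and y of module2 in the frame of bay1 between -0.003 and 0.003 m and z of module2 in the frame of bay1 between -0.004 and 0.004 m and angle between the x axis of module2 and the x axis of bay1, either way round below 0.045 rad) or (x of module2 in the frame of bay2 between -0.003 and 0.003 m and y of module2 in the frame of bay2 between -0.003 and 0.003 m and z of module2 in the frame of bay2 between -0.004 and 0.004 m and angle between the x axis of module2 and the x axis of bay2, either way round below 0.045 rad) or (x of module2 in the frame of bay3 between -0.003 and 0.003 m and y of module2 in the frame of bay3 between -0.003 and 0.003 m and z of module2 in the frame of bay3 between -0.004 and 0.004 m and angle between the x axis of module2 and the x axis of bay3, either way round below 0.045 rad)) and ((x of module3 in the frame of bay0 between -0.003 and 0.003 m and y of module3 in the frame of bay0 between -0.003 and 0.003 m and z of module3 in the frame of bay0 between -0.004 and 0.004 m and angle between the x axis of module3 and the x axis of bay0, either way round below 0.045 rad) or (x of module3 in the frame of bay1 between -0.003 and 0.003 m and y of module3 in the frame of bay1 between -0.003 and 0.003 m and z of module3 in the frame of bay1 between -0.004 and 0.004 m and angle between the x axis of module3 and the x axis of bay1, either way round below 0.045 rad) or (x of module3 in the frame of bay2 between -0.003 and 0.003 m and y of module3 in the frame of bay2 between -0.003 and 0.003 m and z of module3 in the frame of bay2 between -0.004 and 0.004 m and angle between the x axis of module3 and the x axis of bay2, either way round below 0.045 rad) or (x of module3 in the frame of bay3 between -0.003 and 0.003 m and y of module3 in the frame of bay3 between -0.003 and 0.003 m and z of module3 in the frame of bay3 between -0.004 and 0.004 m and angle between the x axis of module3 and the x axis of bay3, either way round below 0.045 rad))).
It fails at once if a bystander is shoved more than 60 mm from its place (distance of any of flux_jar, solder_spool, screwdriver, parts_tray, meter, spray_can from where it was at the start of the episode above 0.06 m).
It fails at once if the spray can or the flux jar is knocked over (angle between any of flux_jar, spray_can's own z axis and vertical above 0.6 rad).
It fails at once if the set-point pointer is moved by more than 8 mm (distance of pointer_tip from where it was at the start of the episode above 0.008 m).
Of module0, module1, module2, module3 only 3 to 4 are there at a start; the rules pass over those that are not, and their reading is None.
At some moment in a run one of module0, module1, module2, module3 may be knocked a few centimetres aside while the robot is not near it.
Once in a run the grip may slacken for a moment while it holds something.
It also fails if it takes over 210 s, if anything falls off the work surface, if the arm or the gripper's body presses on something with over 40 N, if the wrist force passes 120 N, or if a joint passes its speed limit or range.

ROBOT

A 6-joint arm with a two-finger parallel gripper is mounted at the origin on the work surface. World frame = base frame: x ahead of the robot, y to its left, z up, the work surface at z = 0. Lengths are in m, angles in rad, forces in N, time in s.
With the tool pointing down it reaches from about 0.325 to 0.85 m from the base axis. Payload 15.5 kg.
Tool frame: the origin (TCP) lies at the very end of the fingers, on their centre line; the grasp point (between the pads) lies 19 mm behind it; y points along the fingers, z is the direction in which the jaws open and shut, and the axes are right-handed (so a half turn about y gives the same grasp; the last joint's range is limited). The gripper opens to 91 mm and grips with 3 to 60 N. Pads are 32 mm wide; open, the fingers measure 118 mm over their backs; the gripper's body (76 mm by 178 mm) begins 60 mm behind the grasp point.
Start: joints at [1.099, 0.494, 1.345, -0, 1.302, -0.096], TCP at [0.23, 0.581, 0.178] pointing down, gripper open.
Joint ranges: [-2.91, 2.91], [-0.82, 2.16], [0.22, 2.67], [-1.22, 4.37], [0.12, 2.79], [-3.08, 3.08]. Speed limits (rad/s): [1.89, 1.89, 2.57, 3.01, 3.01, 3.01].

INTERFACE

Orientations are given as a unit quaternion [x, y, z, w].
In Python, from bench import env, grab_frame, job_done gives the robot as it stands.
- The arm moves only by the tool servo_tool, never from a script. Its argument "deltas" is a list of rows, each a list of 3 entries, a list of its own where there are three numbers: the shift along the tool's x, y, z in mm, then the turn about the tool's y in degrees, then the finger opening in mm, from 0 to 91.2. A call has 1 to 8 rows; each row shifts and turns the commanded pose from where the row before left it, along the tool's axes as they then stand; what a row does not reach is not made up. A row lasts 1/10 s, in which the tool goes at most 50 mm and 8.59 degrees, less where a joint would pass 70% of its speed; a pose out of reach is approached as far as the arm can. A call is refused whole if a number of a shift passes 50 or a number of a turn 8.59, either way. A call with a gripper value outside its range is refused whole. The fingers move at their own pace and stop on an object; "grip_force" is the grip in N (left out, the last holds). Time passes only in rows, so rows that do not move let the fingers close. It gives the time, the measured TCP pose, the force and the opening at its end, in the units of the state.
- env.observe(): the state, without advancing time (a new reading comes with each control period).
- grab_frame(name): name is "scene" or "top" or "wrist"; returns a dict with "img" (400x640x3 uint8, red, green, blue), "intrinsics" (3x3 intrinsics, pixels), "k1" (the pictures are not rectified: a ray, as slopes to the right and down, at radius r is drawn at 1 + k1 r^2 times it, then the intrinsics apply), "rvec" (rotation vector, rad) and "tvec" (3), from world to camera coordinates, as OpenCV has them. Camera axes: x right, y down, z forward; pixel columns grow to the right and rows downward; lengths in m; the calibration is good to about 2 mm. A picture is of the moment at which its call begins. There is no depth.
- job_done(): hands the job in, once; it reports no verdict.
The state is a dict: "t": time; "joint_pos": joint angles; "qd": joint speeds; "effort": joint torques, N m; "tool_pos": TCP position; "orientation": TCP orientation; "contact_force": force on the tool from outside, world axes, zero at the start; "torque": the same for the moment, N m; "finger_gap": opening from 0.0 (shut) to 1.0 (fully open).
Only numpy, scipy, OpenCV 4.12 (cv2) and the standard library are available. Lean on these libraries where they do the work, as an engineer would, in place of code of your own. Each camera call takes 0.05 s, during which the arm holds its last target.

## Working session

There is one attempt and no reset: what is moved stays moved. The work goes in short steps, Python scripts to look and compute and a tool call to move; the robot and the scene stay as the last step left them, time stands still between calls to the robot, and variables do not carry over. Pictures are saved under pics/ and viewed, and the job is handed in when it is done.

Besides the shell and the picture viewer there is one more tool, called after "Request:" as name(argument=value, ...), one argument or row to a line, values as JSON. servo_tool: Moves the arm, as the interface text tells. Its arguments: {"type":"object","properties":{"deltas":{"type":"array","items":{"type":"array"}},"grip_force":{"type":"number"}},"required":["deltas"]}

```bash
ls; mkdir -p pics; cat > h.py <<'E'
import numpy as np,cv2
from bench import env,grab_frame
def snap(n,f):
    d=grab_frame(n); cv2.imwrite('pics/'+f+'.png',d['img'][:,:,::-1]); np.save('pics/'+f+'.npy',d,allow_pickle=True); return d
def load(f): return np.load('pics/'+f+'.npy',allow_pickle=True).item()
def dist(d):return np.array([d['k1'],0,0,0,0.])
def ray(d,u,v):
    K=np.array(d['intrinsics']); p=cv2.undistortPoints(np.array([[[u,v]]],float),K,dist(d))[0,0]
    R,_=cv2.Rodrigues(np.array(d['rvec'],float)); t=np.array(d['tvec'],float).reshape(3)
    c=-R.T@t; r=R.T@np.array([p[0],p[1],1]); return c,r/np.linalg.norm(r)
def atz(d,u,v,z):
    c,r=ray(d,u,v); return c+r*(z-c[2])/r[2]
def tri(obs):
    A=np.zeros((3,3));b=np.zeros(3)
    for d,u,v in obs:
        c,r=ray(d,u,v);P=np.eye(3)-np.outer(r,r);A+=P;b+=P@c
    x=np.linalg.solve(A,b); return x
def proj(d,X):
    p,_=cv2.projectPoints(np.array(X,float).reshape(-1,1,3),np.array(d['rvec'],float),np.array(d['tvec'],float),np.array(d['intrinsics']),dist(d));return p[:,0]
def crop(f,x0,y0,x1,y1,s,o):
    im=cv2.imread('pics/'+f+'.png')[y0:y1,x0:x1]; cv2.imwrite('pics/'+o+'.png',cv2.resize(im,None,fx=s,fy=s,interpolation=cv2.INTER_CUBIC))
E
python3 -c "
from h import *
np.set_printoptions(precision=4,suppress=True)
for n in ('scene','top','wrist'):
    d=snap(n,n+'0'); c,r=ray(d,320,200); print(n,c,r,d['k1'],np.array(d['intrinsics'])[0])
print(env.observe())
"
```

```text
pics
scene [ 1.655  -0.1938  0.8521] [-0.818   0.1451 -0.5566] 0.03914953661029695 [463.5938   0.     330.3921]
top [0.3131 0.011  1.2163] [ 0.1859 -0.0257 -0.9822] 0.01419906012466207 [378.1786   0.     315.7232]
wrist [0.1667 0.6058 0.3837] [ 0.224  -0.1008 -0.9694] -0.04159550198730627 [310.4549   0.     322.9521]
{'t': 0.15, 'joint_pos': array([ 1.0985,  0.4941,  1.346 , -0.    ,  1.3025, -0.0955]), 'qd': array([ 0.0005, -0.0023, -0.0015, -0.0002, -0.001 , -0.0012]), 'effort': array([ -0.0006, -87.9198, -38.2052,   0.0705,   0.0499,  -0.    ]), 'tool_pos': array([0.2298, 0.5808, 0.1772]), 'orientation': array([ 0.6949, -0.1325,  0.1324, -0.6943]), 'contact_force': array([-0.572 ,  0.0603,  0.358 ]), 'torque': array([ 0.0069,  0.0329, -0.0008]), 'finger_gap': 1.0010868691726909}
```

View pics/top0.png

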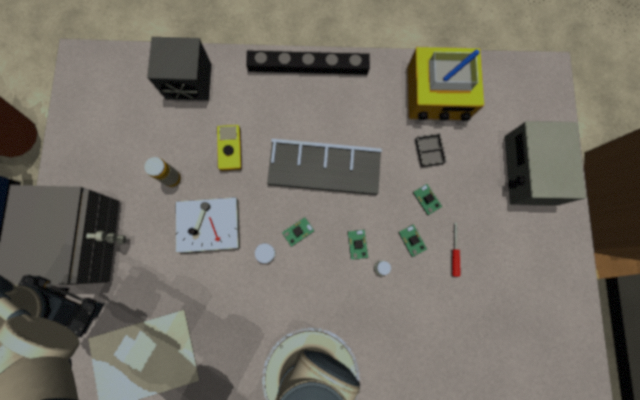

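View pics/scene0.png

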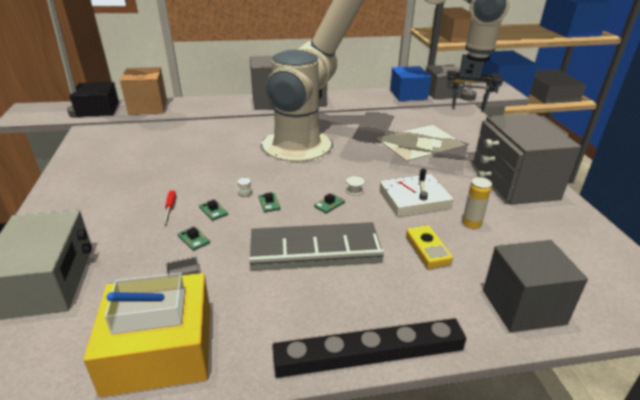

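View pics/wrist0.png

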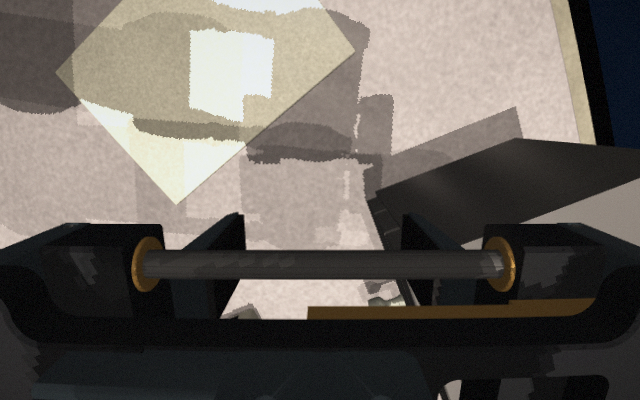

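The top view shows four modules at about (298,231), (358,244), (413,240) and (427,199), the plate around (325,167), the control unit at (207,225) and the bystanders. I'll enlarge it.

```bash
python3 -c "
from h import *
crop('top0',160,180,280,270,6.5,'c1');crop('top0',260,130,390,200,6,'c2');crop('top0',280,180,450,265,4.7,'c3');crop('scene0',370,160,470,225,8,'c4')"
```

```text
(no output)
```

View pics/c1.png

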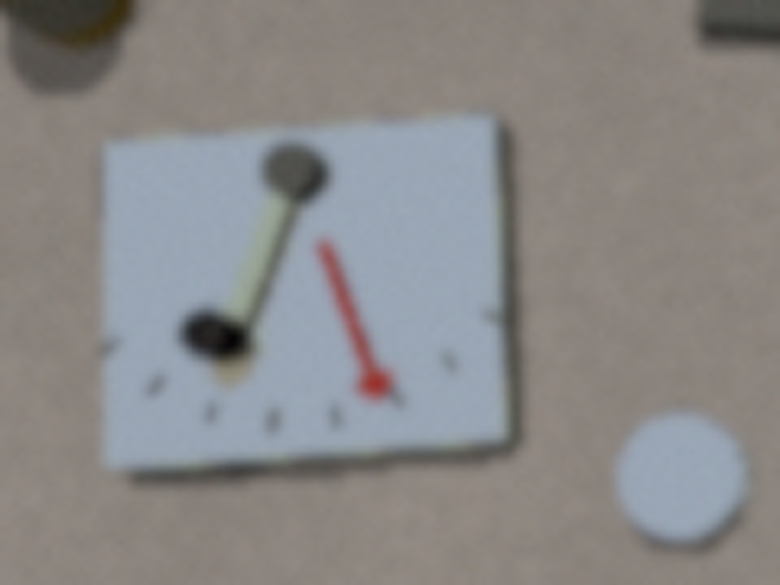

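View pics/c2.png

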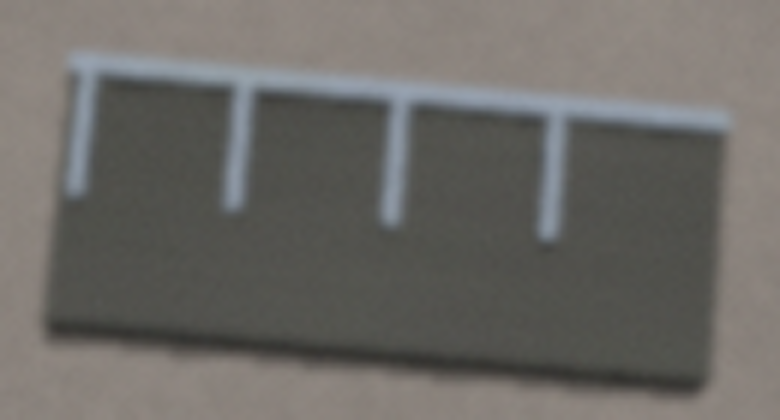

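View pics/c3.png

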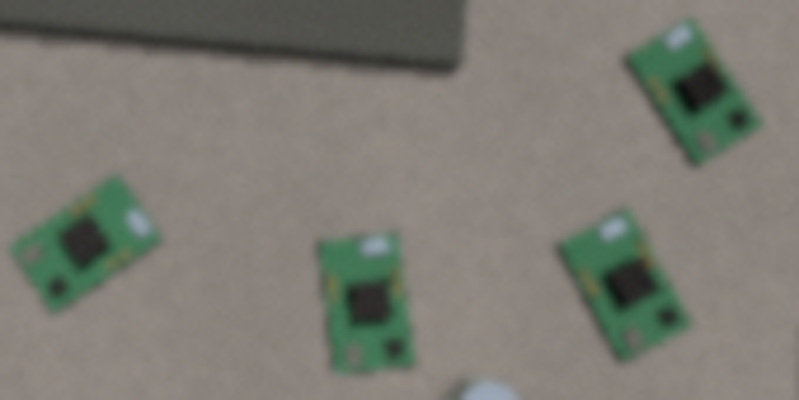

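View pics/c4.png

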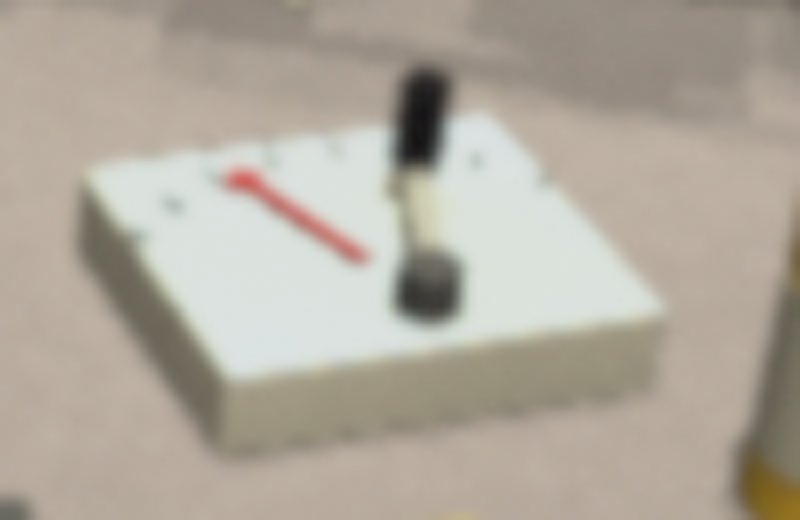

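Lever knob top is near (191,231) in top and (423,169) in scene. The pointer is red, with its disc at (217,239) in top. The plate fence is on top with the stops hanging to the left of each bay. Next I triangulate.

```bash
cat > m0.py <<'E'
from h import *
np.set_printoptions(precision=4,suppress=True)
T=load('top0');S=load('scene0')
def c(cx,cy,x0,y0,s): return x0+(cx+.5)/s-.5, y0+(cy+.5)/s-.5
k1=lambda x,y:c(x,y,160,180,6.5)
k2=lambda x,y:c(x,y,260,130,6)
k3=lambda x,y:c(x,y,280,180,4.7)
k4=lambda x,y:c(x,y,370,160,8)
print('pivot',tri([(T,*k1(294,172)),(S,*k4(430,262))]))
print('knob',tri([(T,*k1(202,335)),(S,*k4(427,78))]))
print('ptr disc',tri([(T,*k1(373,385)),(S,*k4(240,180))]))
print('ptr inner',tri([(T,*k1(323,245)),(S,*k4(365,258))]))
for n,p in dict(pivot=(294,172)).items(): print(n,atz(T,*k1(*p),.06))
print('knob98',atz(T,*k1(202,335),.098)); print('disc46',atz(T,*k1(373,385),.046),atz(T,*k1(323,245),.046))
print('knobS98',atz(S,*k4(427,78),.098)); print('disc46',atz(S,*k4(240,180),.046),atz(S,*k4(365,258),.046))
print('unit corners',[atz(T,*k1(*p),.042) for p in ((104,142),(500,115),(505,440),(106,468))])
print('plate front', [atz(T,*k2(*p),.03) for p in ((50,325),(703,382))])
print('fence top corners', [atz(T,*k2(*p),.04) for p in ((72,52),(732,110),(730,132))])
print('stop tips', [atz(T,*k2(*p),.04) for p in ((77,196),(233,212),(391,227),(548,241))])
print('stop tops', [atz(T,*k2(*p),.04) for p in ((89,75),(244,86),(401,98),(557,112))])
for n,p in dict(A=(86,241),B=(370,303),C=(632,283),D=(700,88)).items(): print('block',n,k3(*p),atz(T,*k3(*p),.036))
cs=dict(A=((118,177),(162,240),(55,312),(12,247)),B=((318,243),(395,235),(412,365),(333,372)),C=((625,208),(690,323),(623,361),(558,245)),D=((688,20),(762,124),(697,165),(626,60)))
for n,q in cs.items():
    P=np.array([atz(T,*k3(*p),.012)[:2] for p in q]); print(n,P.mean(0),[np.linalg.norm(P[i]-P[i-1]) for i in range(4)],[np.degrees(np.arctan2(*(P[i]-P[i-1])[::-1])) for i in range(4)])
E
python3 m0.py; python3 -c "
from h import *
crop('scene0',160,180,360,270,4,'c5')"
```

```text
pivot [0.5057 0.3372 0.0646]
knob [0.4242 0.3621 0.0995]
ptr disc [0.4069 0.2954 0.0469]
ptr inner [0.4734 0.3249 0.0473]
pivot [0.5057 0.3356 0.06  ]
knob98 [0.4238 0.3607 0.098 ]
disc46 [0.4068 0.295  0.046 ] [0.473  0.3232 0.046 ]
knobS98 [0.4211 0.3654 0.098 ]
disc46 [0.4053 0.2966 0.046 ] [0.471 0.328 0.046]
unit corners [array([0.5215, 0.4325, 0.042 ]), array([0.5387, 0.2435, 0.042 ]), array([0.3824, 0.2322, 0.042 ]), array([0.3661, 0.4179, 0.042 ])]
plate front [array([0.5873, 0.148 , 0.03  ]), array([ 0.5635, -0.202 ,  0.03  ])]
fence top corners [array([0.7374, 0.1412, 0.04  ]), array([ 0.7127, -0.218 ,  0.04  ]), array([ 0.7002, -0.2167,  0.04  ])]
stop tips [array([0.6563, 0.1353, 0.04  ]), array([0.6493, 0.0515, 0.04  ]), array([ 0.6429, -0.0335,  0.04  ]), array([ 0.637 , -0.1179,  0.04  ])]
stop tops [array([0.7245, 0.1315, 0.04  ]), array([0.7202, 0.0473, 0.04  ]), array([ 0.7154, -0.038 ,  0.04  ]), array([ 0.7094, -0.1228,  0.04  ])]
block A (297.90425531914894, 230.88297872340425) [0.4369 0.0477 0.036 ]
block B (358.32978723404256, 244.0744680851064) [ 0.3994 -0.141
[... 582 characters left out ...]
24070091)] [np.float64(6.709116781397709), np.float64(-82.96741783322233), np.float64(-172.9478469571464), np.float64(96.03657409502338)]
C [ 0.4174 -0.3169] [np.float64(0.05344997687805538), np.float64(0.0877157455815621), np.float64(0.05314599651372299), np.float64(0.087893514571807)] [np.float64(-60.580781106637886), np.float64(-151.75976035614383), np.float64(119.61707900821646), np.float64(28.441024145998032)]
D [ 0.5511 -0.3692] [np.float64(0.053211264839810174), np.float64(0.08734670901113696), np.float64(0.05479340463543003), np.float64(0.08640436917732391)] [np.float64(-56.37283252265981), np.float64(-146.33134736981302), np.float64(122.6279566651443), np.float64(32.62544319309199)]
```

View pics/c5.png

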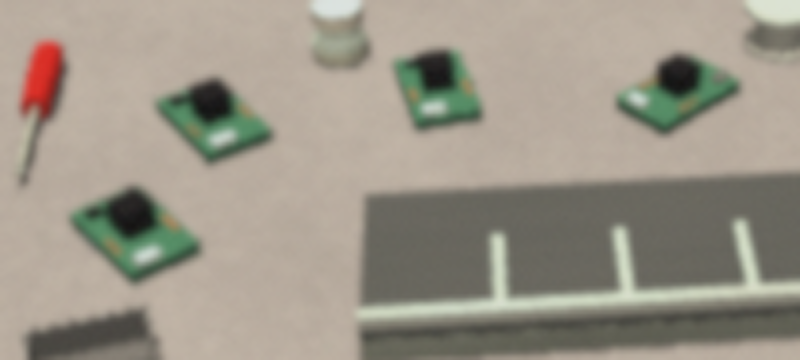

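```bash
cat >> h.py <<'E'
from scipy.spatial.transform import Rotation as Ro
def zyaw(o=None):
    R=Ro.from_quat(env.observe()['orientation']).as_matrix(); return np.degrees(np.arctan2(R[1,2],R[0,2]))
def plan(x,y,z,jaw):
    """target TCP, jaw axis yaw deg (mod 180). turn first then shift (tool axes after turn)"""
    s=env.observe();R=Ro.from_quat(s['orientation']).as_matrix()
    a=np.degrees(np.arctan2(R[1,2],R[0,2])); dw=(jaw-a+90)%180-90   # world yaw ccw
    ty=-dw # tool y down
    R2=Ro.from_euler('z',dw,degrees=True).as_matrix()@R
    d=R.T@(np.array([x,y,z])-s['tool_pos']); d2=R2.T@(np.array([x,y,z])-s['tool_pos'])
    print('t %.2f tcp %s jaw %.1f gap %.1f F %s j6 %.2f'%(s['t'],np.round(s['tool_pos'],4),a,s['finger_gap']*91.2,np.round(s['contact_force'],1),s['joint_pos'][5]))
    print('turn %.2f deg; shift mm now-axes %s ; after-turn axes %s'%(ty,np.round(d*1000,1),np.round(d2*1000,1)))
E
python3 -c "
from h import *
s=env.observe();print(np.round(Ro.from_quat(s['orientation']).as_matrix(),3))
T=load('top0');print(atz(T,168,181,0),atz(T,155,165,.15))
plan(.4238,.362,.18,72)"
```

```text
[[ 0.93  -0.     0.368]
 [-0.368 -0.001  0.93 ]
 [-0.    -1.    -0.001]]
[0.59637253 0.47801264 0.        ] [0.60806888 0.4618569  0.15      ]
t 0.15 tcp [0.2298 0.5808 0.1772] jaw 68.4 gap 91.3 F [-0.6  0.1  0.4] j6 -0.10
turn -3.59 deg; shift mm now-axes [ 260.9   -2.7 -132.1] ; after-turn axes [ 252.1   -2.7 -148.2]
```

Request:
servo_tool(
  deltas=[
    [[43.5,0,-22],0,60],
    [[43.5,0,-22],0,60],
    [[43.5,0,-22],0,60],
    [[43.5,0,-22],0,60],
    [[43.5,0,-22],0,60],
    [[43.5,0,-22],0,60],
    [[0,0,0],0,60],
    [[0,0,0],0,60],
  ],
  grip_force=10,
)

```text
t: 0.95
tool_pos: [0.4246, 0.3615, 0.1775]
orientation: [0.694, -0.133, 0.133, -0.694]
contact_force: [-0.0, 0.1, 0.6]
finger_gap: 0.653
```

```bash
python3 -c "
from h import *
plan(.4238,.362,.068,68.4);snap('wrist','w1')
print(proj(load('w1'),[[.4238,.362,.098],[.5057,.336,.056],[.4068,.295,.046]]))"
```

```text
t 0.95 tcp [0.4246 0.3615 0.1775] jaw 68.3 gap 59.6 F [-0.   0.1  0.6] j6 -0.59
turn -0.13 deg; shift mm now-axes [-9.000e-01  1.095e+02  1.000e-01] ; after-turn axes [ -0.9 109.5   0.2]
[[323.52577402 194.4000991 ]
 [328.74302453 258.90166977]
 [262.18967085 191.55761255]]
```

View pics/w1.png

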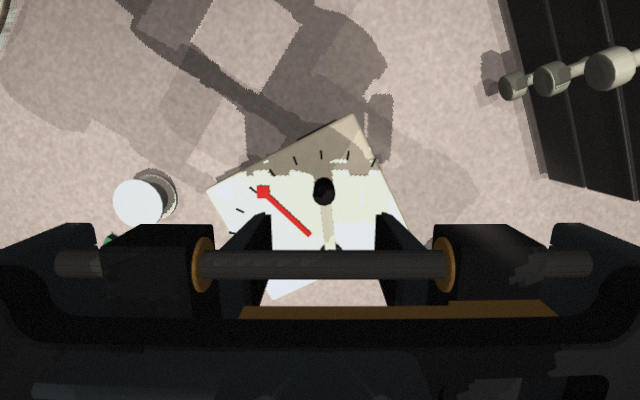

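The wrist view shows the knob at (323,188), midway between the fingers, and the red disc at (263,191), as predicted. I'll descend around the knob.

Request:
servo_tool(
  deltas=[
    [[0,36,0],0,60],
    [[0,36,0],0,60],
    [[0,36,0],0,60],
    [[0,0,0],0,36],
    [[0,0,0],0,36],
    [[0,0,0],0,36],
    [[0,0,0],0,36],
  ],
)

```text
t: 1.7
tool_pos: [0.4249, 0.3633, 0.0714]
orientation: [-0.694, 0.132, -0.133, 0.695]
contact_force: [0.5, 1.2, -0.1]
finger_gap: 0.397
```

```bash
python3 -c "
from h import *
p=np.array([.5057,.3365])
for a in (155,148,141,135,128): 
  q=p+.085*np.array([np.cos(np.radians(a)),np.sin(np.radians(a))]);print(a,q);plan(*q,.068,68.4)"
```

```text
155 [0.42866384 0.37242255]
t 1.70 tcp [0.4249 0.3633 0.0714] jaw 68.4 gap 36.2 F [ 0.5  1.2 -0.1] j6 -0.59
turn 0.03 deg; shift mm now-axes [0.2 3.4 9.9] ; after-turn axes [0.2 3.4 9.9]
148 [0.43361591 0.38154314]
t 1.70 tcp [0.4249 0.3633 0.0714] jaw 68.4 gap 36.2 F [ 0.5  1.2 -0.1] j6 -0.59
turn 0.03 deg; shift mm now-axes [ 1.4  3.4 20.2] ; after-turn axes [ 1.4  3.4 20.2]
141 [0.43964259 0.38999223]
t 1.70 tcp [0.4249 0.3633 0.0714] jaw 68.4 gap 36.2 F [ 0.5  1.2 -0.1] j6 -0.59
turn 0.03 deg; shift mm now-axes [ 3.9  3.4 30.3] ; after-turn axes [ 3.9  3.4 30.3]
135 [0.44559592 0.39660408]
t 1.70 tcp [0.4249 0.3633 0.0714] jaw 68.4 gap 36.2 F [ 0.5  1.2 -0.1] j6 -0.59
turn 0.03 deg; shift mm now-axes [ 7.   3.5 38.6] ; after-turn axes [ 7.   3.5 38.6]
128 [0.45336877 0.40348091]
t 1.70 tcp [0.4249 0.3633 0.0714] jaw 68.4 gap 36.2 F [ 0.5  1.2 -0.1] j6 -0.59
turn 0.03 deg; shift mm now-axes [11.7  3.5 47.8] ; after-turn axes [11.7  3.5 47.9]
```

Request:
servo_tool(
  deltas=[
    [[0,0,6],0,36],
    [[0.5,0,6],0,36],
    [[0.5,0,6],0,36],
    [[1,0,6],0,36],
    [[1,0,6],0,36],
    [[1,0,6],0,36],
  ],
)

```text
t: 2.3
tool_pos: [0.4413, 0.3949, 0.0695]
orientation: [0.695, -0.132, 0.132, -0.695]
contact_force: [0.4, 0.4, 1.3]
finger_gap: 0.399
```

Request:
servo_tool(
  deltas=[
    [[1.5,0,3],0,36],
    [[1.5,0,3],0,36],
    [[0,0,0],0,36],
  ],
)

```text
t: 2.6
tool_pos: [0.4464, 0.399, 0.0695]
orientation: [-0.695, 0.132, -0.132, 0.695]
contact_force: [0.9, -0.3, 0.6]
finger_gap: 0.395
```

Still free (lever drag is low). I'll keep pushing until force builds.

Request:
servo_tool(
  deltas=[
    [[1.5,0,3],0,36],
    [[1.5,0,3],0,36],
    [[0,0,0],0,36],
  ],
)

```text
t: 2.9
tool_pos: [0.4515, 0.4036, 0.0697]
orientation: [-0.694, 0.132, -0.133, 0.695]
contact_force: [-0.0, -1.1, -0.9]
finger_gap: 0.397
```

Request:
servo_tool(
  deltas=[
    [[1.5,0,3],0,36],
    [[0,0,0],0,36],
  ],
)

```text
t: 3.1
tool_pos: [0.4539, 0.4058, 0.0697]
orientation: [-0.694, 0.132, -0.133, 0.695]
contact_force: [0.1, -0.3, -0.1]
finger_gap: 0.395
```

```bash
python3 -c "
from h import *
snap('top','t1');snap('scene','s1');crop('top'[:0]+'t1',160,180,280,270,6.5,'c6');crop('s1',370,160,470,225,8,'c7')"
```

```text
(no output)
```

View pics/c6.png

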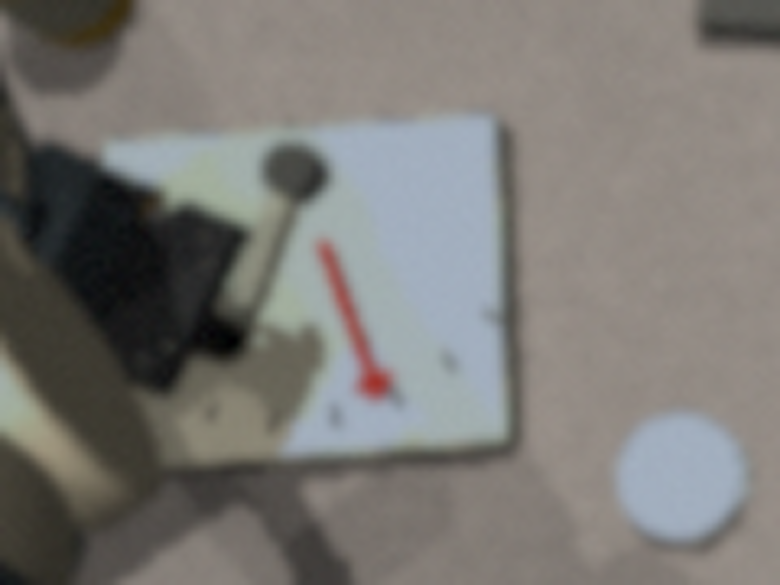

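View pics/c7.png

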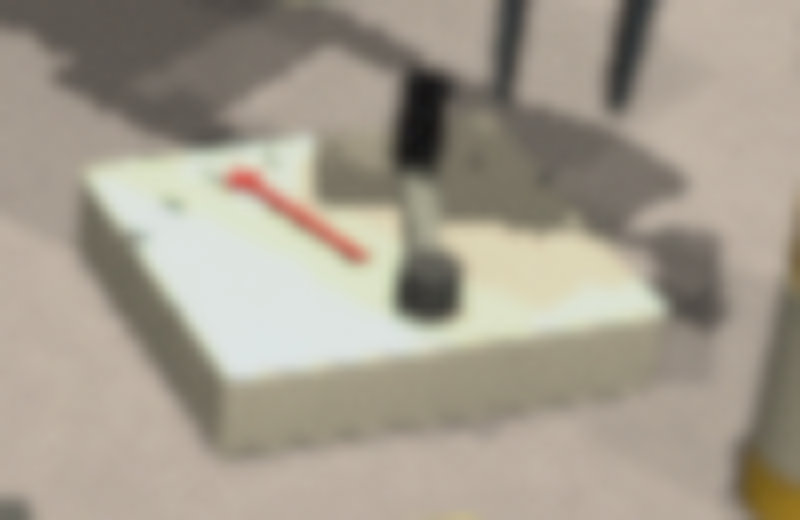

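```bash
python3 -c "
from h import *
s=env.observe();print(s['tool_pos'],s['joint_pos'])
R=Ro.from_quat(s['orientation']).as_matrix()
X=[s['tool_pos']+R[:,2]*k for k in (-.018,0,.018)]
print(proj(load('s1'),X),proj(load('t1'),X))
print(proj(load('s1'),[[.424,.362,.098]]))
snap('wrist','w2');crop('s1',340,20,520,240,3,'c8')"
```

```text
[0.4535538  0.40557885 0.06959688] [ 6.31509557e-01  5.89018588e-01  1.50525878e+00 -1.17981305e-05
  1.04735377e+00 -5.62493934e-01]
[[431.37326174 180.23452014]
 [436.99275762 180.87168312]
 [442.63521076 181.51110643]] [[184.79135292 224.30243533]
 [179.40025797 222.02208064]
 [174.0164093  219.74533503]]
[[422.24493539 169.82897531]]
```

View pics/w2.png

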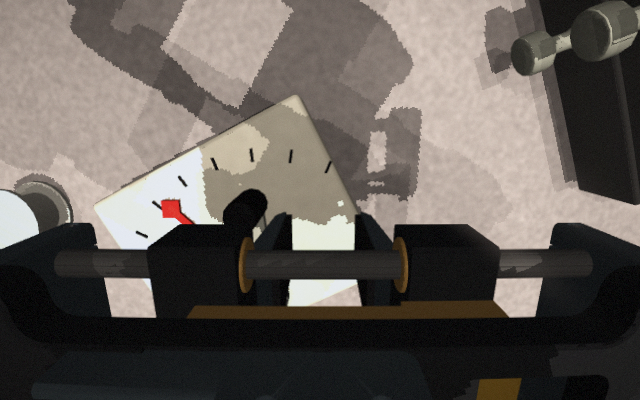

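View pics/c8.png

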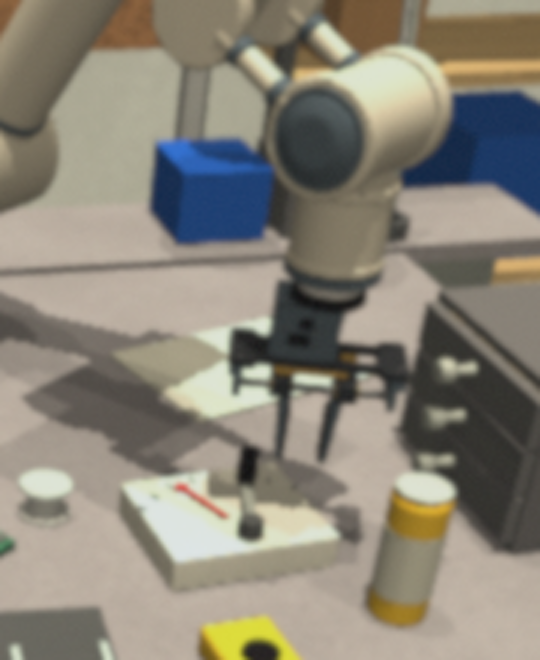

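```bash
python3 -c "
from h import *
s=env.observe()
R=Ro.from_quat(s['orientation']).as_matrix()
for h in (0,.019,.05):
  X=[s['tool_pos']+R[:,2]*k-R[:,1]*h for k in (-.018,0,.018)]
  print(h,proj(load('w2'),X).round(1).tolist(), proj(load('s1'),X).round(1).tolist())
print(proj(load('w2'),[[.424,.362,.098]]))
for f in ('w1','w2'):
  c,r=ray(load(f),320,200);print(c,r)
crop('w2',100,80,420,320,2.5,'c9');crop('s1',410,110,470,190,9,'c10')"
```

```text
0 [[297.5, 221.4], [323.3, 221.5], [349.0, 221.5]] [[431.3, 180.2], [437.0, 180.9], [442.6, 181.5]]
0.019 [[295.1, 230.7], [323.3, 230.7], [351.4, 230.8]] [[432.2, 175.2], [437.8, 175.8], [443.5, 176.5]]
0.05 [[290.1, 250.1], [323.3, 250.2], [356.4, 250.3]] [[433.6, 166.9], [439.3, 167.5], [445.1, 168.1]]
[[238.24180464 217.97760246]]
[0.36158698 0.38653485 0.38412634] [ 0.22382062 -0.1005069  -0.96943421]
[0.39039602 0.43038514 0.2762199 ] [ 0.22444119 -0.09993989 -0.96934935]
```

View pics/c9.png

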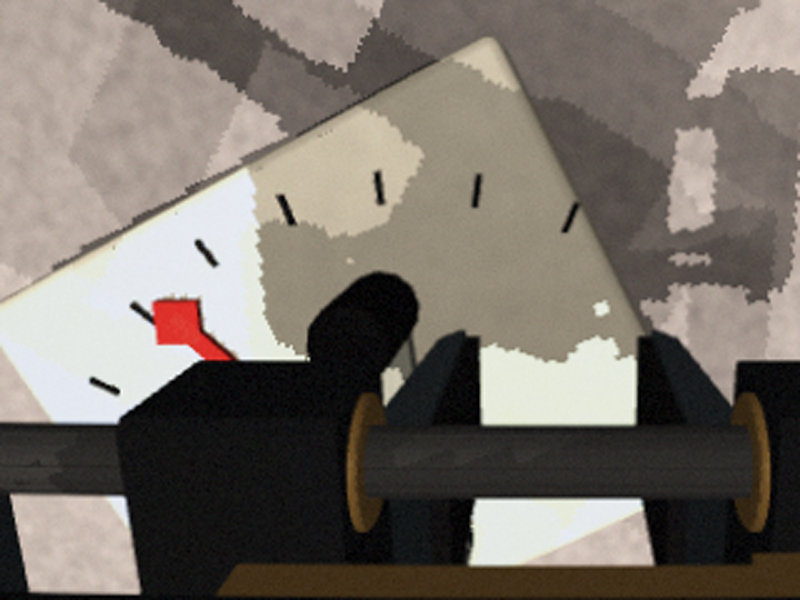

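View pics/c10.png

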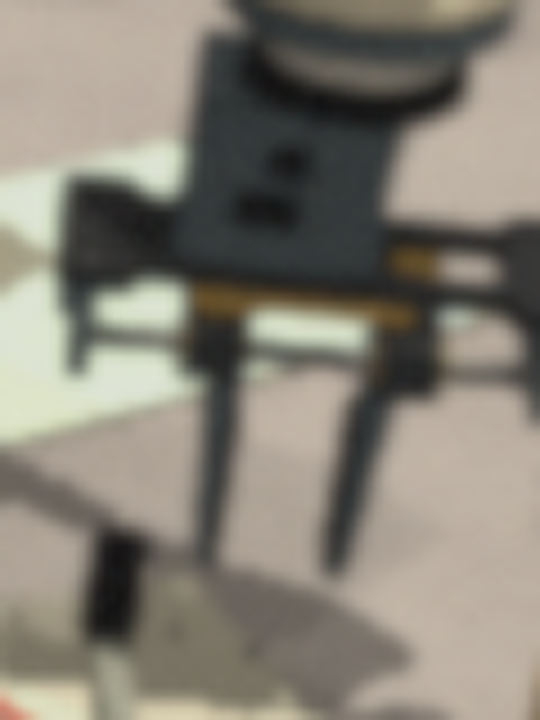

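The fingertips appear about 30 mm higher than the reported TCP says. In scene the tips are at row 173 against 181 predicted, and in wrist the finger gap is too wide for the stated depth. So the fingers passed over the knob and the lever has not moved. I'll check this by touching a free spot of bench.

Request:
servo_tool(
  deltas=[
    [[0,-45,0],0,36],
    [[0,-45,0],0,36],
    [[0,0,0],0,36],
  ],
)

```text
t: 3.55
tool_pos: [0.4561, 0.4075, 0.1655]
orientation: [-0.692, 0.13, -0.135, 0.697]
contact_force: [1.2, 1.9, -1.0]
finger_gap: 0.398
```

```bash
python3 -c "
from h import *
plan(.50,.15,.06,68.4)"
```

```text
t 3.55 tcp [0.4561 0.4075 0.1655] jaw 68.4 gap 36.3 F [ 1.2  1.9 -1. ] j6 -0.56
turn 0.02 deg; shift mm now-axes [ 135.1  104.4 -224.1] ; after-turn axes [ 135.2  104.4 -224. ]
```

Request:
servo_tool(
  deltas=[
    [[25,0,-41],0,36],
    [[25,0,-41],0,36],
    [[25,0,-41],0,36],
    [[25,0,-41],0,36],
    [[25,0,-41],0,36],
    [[10,0,-19],0,36],
    [[0,0,0],0,36],
    [[0,0,0],0,36],
  ],
)

```text
t: 4.35
tool_pos: [0.4966, 0.1474, 0.1596]
orientation: [-0.694, 0.133, -0.133, 0.695]
contact_force: [0.5, 0.2, -1.0]
finger_gap: 0.395
```

Request:
servo_tool(
  deltas=[
    [[0,35,0],0,36],
    [[0,35,0],0,36],
    [[0,20,0],0,36],
    [[0,5,0],0,36],
    [[0,5,0],0,36],
    [[0,0,0],0,36],
  ],
)

```text
t: 4.95
tool_pos: [0.4969, 0.1482, 0.0599]
orientation: [-0.695, 0.132, -0.132, 0.695]
contact_force: [-0.7, 0.4, -1.0]
finger_gap: 0.394
```

```bash
python3 -c "
from h import *
print(env.observe()['tool_pos']);snap('scene','s2');snap('top','t2');crop('s2',330,120,430,230,5,'c11');crop('t2',160,130,300,270,4,'c12')"
```

```text
[0.49692477 0.14815271 0.0599423 ]
```

View pics/c11.png

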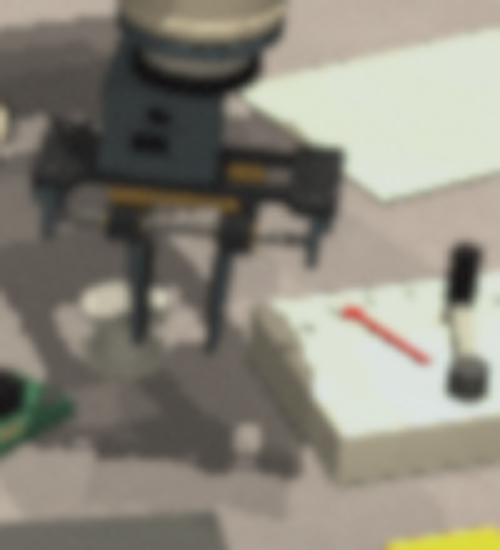

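View pics/c12.png

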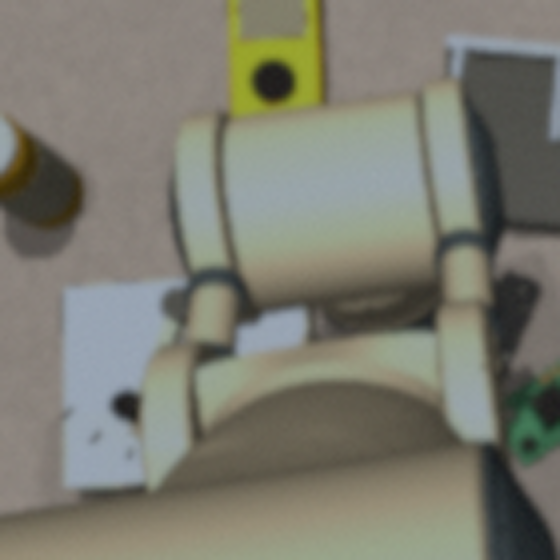

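Request:
servo_tool(
  deltas=[
    [[0,10,0],0,36],
    [[0,10,0],0,36],
    [[0,10,0],0,36],
    [[0,10,0],0,36],
    [[0,0,0],0,36],
    [[0,0,0],0,36],
  ],
)

```text
t: 5.65
tool_pos: [0.4964, 0.1476, 0.0193]
orientation: [0.695, -0.133, 0.132, -0.694]
contact_force: [0.8, 0.2, 0.4]
finger_gap: 0.394
```

Request:
servo_tool(
  deltas=[
    [[0,5,0],0,36],
    [[0,5,0],0,36],
    [[0,2,0],0,36],
    [[0,0,0],0,36],
    [[0,0,0],0,36],
  ],
)

```text
t: 6.15
tool_pos: [0.4967, 0.1476, 0.0077]
orientation: [0.695, -0.132, 0.132, -0.695]
contact_force: [0.3, -0.1, -0.3]
finger_gap: 0.393
```

```bash
python3 -c "
from h import *
s=env.observe();print(s['tool_pos'],s['contact_force']);d=snap('scene','s3');print(proj(d,[s['tool_pos']]));crop('s3',330,120,430,230,5,'c13')"
```

```text
[0.49667717 0.14760619 0.00765499] [ 0.31158442 -0.12037263 -0.33002556]
[[362.15279302 211.07239676]]
```

View pics/c13.png

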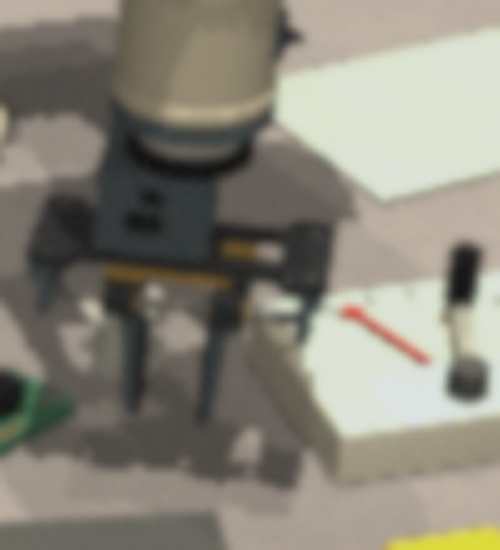

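Request:
servo_tool(
  deltas=[
    [[0,5,0],0,36],
    [[0,5,0],0,36],
    [[0,5,0],0,36],
    [[0,0,0],0,36],
    [[0,0,0],0,36],
  ],
)

```text
t: 6.7
tool_pos: [0.4965, 0.1476, -0.0076]
orientation: [0.695, -0.133, 0.132, -0.695]
contact_force: [0.6, 0.0, -0.2]
finger_gap: 0.396
```

Request:
servo_tool(
  deltas=[
    [[0,3,0],0,36],
    [[0,3,0],0,36],
    [[0,0,0],0,36],
    [[0,0,0],0,36],
  ],
)

```text
t: 7.1
tool_pos: [0.4966, 0.1476, -0.0134]
orientation: [0.695, -0.132, 0.132, -0.695]
contact_force: [-0.5, 0.3, -0.2]
finger_gap: 0.395
```

Request:
servo_tool(
  deltas=[
    [[0,2,0],0,36],
    [[0,2,0],0,36],
    [[0,0,0],0,36],
    [[0,0,0],0,36],
  ],
)

```text
t: 7.5
tool_pos: [0.4966, 0.1476, -0.0174]
orientation: [0.695, -0.132, 0.132, -0.695]
contact_force: [-0.6, -0.6, -0.1]
finger_gap: 0.399
```

The reported TCP is now below the bench with no contact, so its z has an offset. I'll continue gently to contact.

Request:
servo_tool(
  deltas=[
    [[0,2,0],0,36],
    [[0,2,0],0,36],
    [[0,0,0],0,36],
    [[0,0,0],0,36],
  ],
)

```text
t: 7.9
tool_pos: [0.4966, 0.1476, -0.0215]
orientation: [0.695, -0.133, 0.132, -0.695]
contact_force: [0.1, 1.2, -0.5]
finger_gap: 0.397
```

Request:
servo_tool(
  deltas=[
    [[0,2,0],0,36],
    [[0,0,0],0,36],
    [[0,0,0],0,36],
  ],
)

```text
t: 8.2
tool_pos: [0.4966, 0.1476, -0.0234]
orientation: [0.695, -0.132, 0.132, -0.695]
contact_force: [-0.8, -0.1, 0.4]
finger_gap: 0.397
```

Request:
servo_tool(
  deltas=[
    [[0,2,0],0,36],
    [[0,0,0],0,36],
    [[0,0,0],0,36],
  ],
)

```text
t: 8.5
tool_pos: [0.4966, 0.1476, -0.0254]
orientation: [0.695, -0.132, 0.132, -0.695]
contact_force: [-0.6, -0.6, 0.3]
finger_gap: 0.395
```

Request:
servo_tool(
  deltas=[
    [[0,2,0],0,36],
    [[0,0,0],0,36],
    [[0,0,0],0,36],
  ],
)

```text
t: 8.8
tool_pos: [0.4966, 0.1476, -0.0274]
orientation: [0.695, -0.132, 0.132, -0.695]
contact_force: [-0.1, 0.2, 0.2]
finger_gap: 0.397
```

```bash
python3 -c "
from h import *
s=env.observe();d=snap('scene','s4');print(proj(d,[s['tool_pos'],s['tool_pos']*[1,1,0]]));crop('s4',330,160,400,230,8,'c14')"
```

```text
[[361.50538432 219.99322367]
 [362.0120957  213.02802033]]
```

View pics/c14.png

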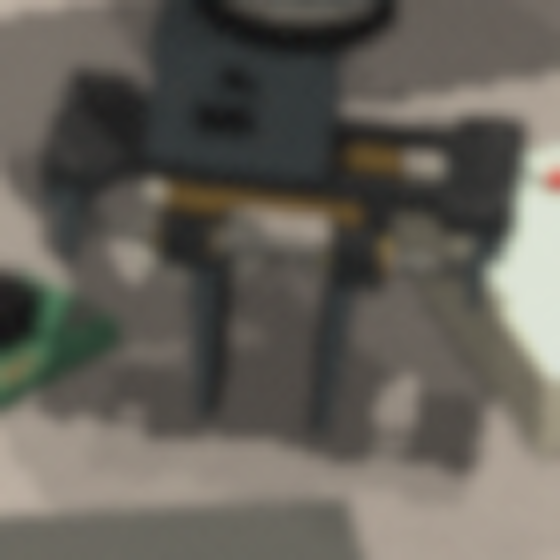

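Request:
servo_tool(
  deltas=[
    [[0,1.5,0],0,36],
    [[0,0,0],0,36],
    [[0,0,0],0,36],
  ],
)

```text
t: 9.15
tool_pos: [0.4966, 0.1476, -0.0289]
orientation: [0.695, -0.132, 0.132, -0.695]
contact_force: [-1.0, 0.4, 0.4]
finger_gap: 0.396
```

Request:
servo_tool(
  deltas=[
    [[0,1.5,0],0,36],
    [[0,0,0],0,36],
    [[0,0,0],0,36],
  ],
)

```text
t: 9.45
tool_pos: [0.4966, 0.1476, -0.0304]
orientation: [0.695, -0.132, 0.132, -0.695]
contact_force: [-0.1, 0.1, -0.1]
finger_gap: 0.398
```

Request:
servo_tool(
  deltas=[
    [[0,1.5,0],0,36],
    [[0,0,0],0,36],
    [[0,0,0],0,36],
  ],
)

```text
t: 9.75
tool_pos: [0.4966, 0.1476, -0.0319]
orientation: [0.695, -0.132, 0.132, -0.695]
contact_force: [1.0, -0.1, -0.4]
finger_gap: 0.394
```

Request:
servo_tool(
  deltas=[
    [[0,1,0],0,36],
    [[0,0,0],0,36],
    [[0,0,0],0,36],
  ],
)

```text
t: 10.05
tool_pos: [0.4967, 0.1476, -0.0329]
orientation: [-0.695, 0.132, -0.132, 0.695]
contact_force: [0.6, 1.1, 0.3]
finger_gap: 0.393
```

Request:
servo_tool(
  deltas=[
    [[0,1,0],0,36],
    [[0,0,0],0,36],
    [[0,0,0],0,36],
  ],
)

```text
t: 10.35
tool_pos: [0.4966, 0.1476, -0.0339]
orientation: [0.695, -0.132, 0.132, -0.695]
contact_force: [-0.3, -0.8, -0.1]
finger_gap: 0.393
```

Request:
servo_tool(
  deltas=[
    [[0,1,0],0,36],
    [[0,0,0],0,36],
    [[0,0,0],0,36],
  ],
)

```text
t: 10.65
tool_pos: [0.4967, 0.1476, -0.0349]
orientation: [0.695, -0.132, 0.132, -0.695]
contact_force: [-0.7, 0.1, 0.6]
finger_gap: 0.396
```

Request:
servo_tool(
  deltas=[
    [[0,1,0],0,36],
    [[0,0,0],0,36],
    [[0,0,0],0,36],
  ],
)

```text
t: 10.95
tool_pos: [0.4966, 0.1476, -0.0359]
orientation: [0.695, -0.132, 0.132, -0.695]
contact_force: [0.8, -0.1, -0.7]
finger_gap: 0.395
```

Request:
servo_tool(
  deltas=[
    [[0,1,0],0,36],
    [[0,0,0],0,36],
    [[0,0,0],0,36],
  ],
)

```text
t: 11.25
tool_pos: [0.4967, 0.1476, -0.0361]
orientation: [-0.695, 0.132, -0.133, 0.695]
contact_force: [-3.3, -0.6, 21.3]
finger_gap: 0.398
```

Request:
servo_tool(
  deltas=[
    [[0,1,0],0,36],
    [[0,0,0],0,36],
    [[0,0,0],0,36],
  ],
)

```text
t: 11.55
tool_pos: [0.4968, 0.1476, -0.0361]
orientation: [-0.694, 0.132, -0.133, 0.695]
contact_force: [-9.5, -3.0, 45.8]
finger_gap: 0.394
```

```bash
python3 -c "
from h import *
s=env.observe();d=snap('scene','s5');snap('wrist','w5');crop('s5',330,160,400,230,8,'c15')"
```

```text
(no output)
```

View pics/c15.png

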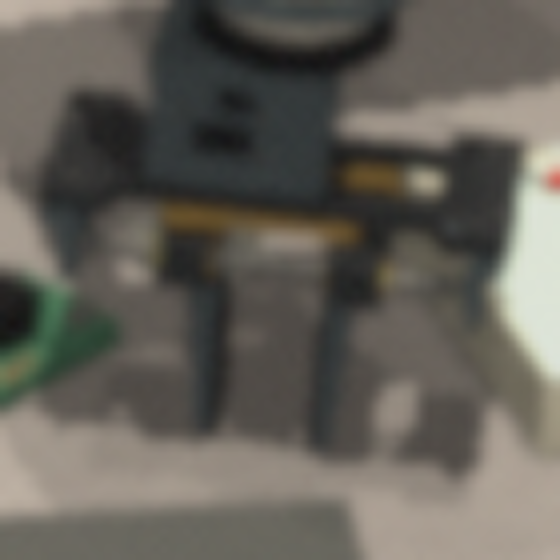

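View pics/w5.png

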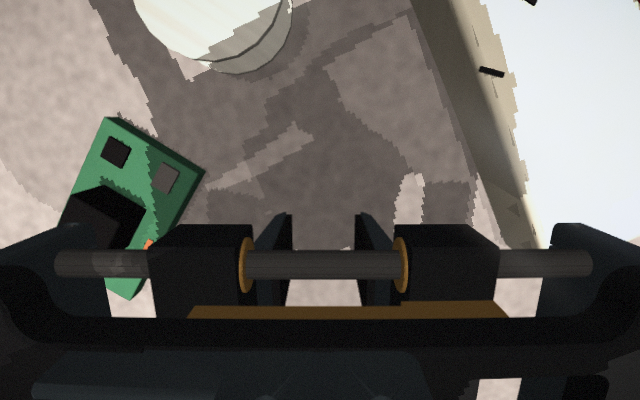

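Bench contact comes at reported z = -0.0361, so the real fingertips are 36 mm above the reported TCP. I'll fold this in and check the lateral position too.

```bash
cat >> h.py <<'E'
OFF=0.036
def planr(x,y,z,jaw): plan(x,y,z-OFF,jaw)   # z = real fingertip height
E
python3 -c "
from h import *
s=env.observe();R=Ro.from_quat(s['orientation']).as_matrix()
X=[[*(s['tool_pos']+R[:,2]*k+R[:,0]*j)[:2],0] for k in(-.018,.018) for j in (-.016,0,.016)]
print(proj(load('w5'),X).round(1).tolist());print(proj(load('s5'),X).round(1).tolist())
crop('w5',230,190,410,310,4.4,'c16')"
```

```text
[[292.2, 214.7], [292.8, 240.8], [293.4, 265.8], [354.9, 214.8], [354.2, 240.9], [353.5, 265.9]]
[[357.1, 209.5], [356.4, 212.3], [355.7, 215.2], [368.3, 210.9], [367.7, 213.8], [367.0, 216.7]]
```

View pics/c16.png

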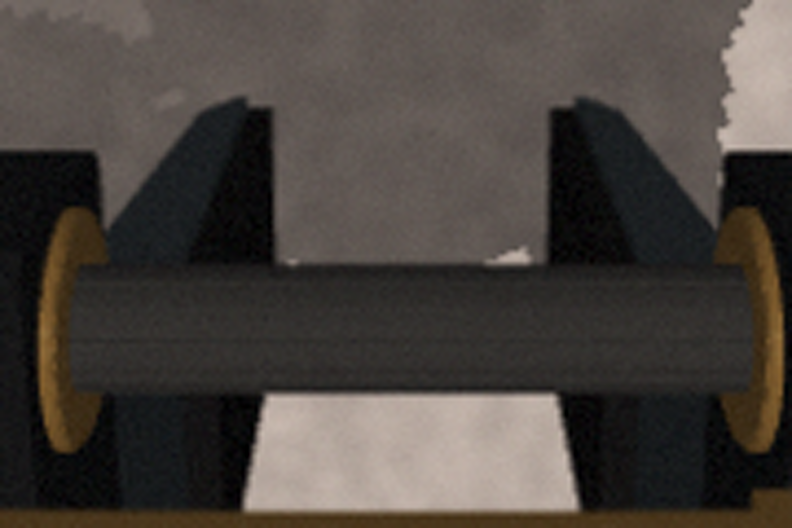

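Request:
servo_tool(
  deltas=[
    [[0,-20,0],0,50],
    [[0,-45,0],0,50],
    [[0,-45,0],0,50],
    [[0,-45,0],0,50],
    [[0,-15,0],0,50],
    [[0,0,0],0,50],
  ],
)

```text
t: 12.25
tool_pos: [0.4981, 0.1479, 0.1346]
orientation: [-0.694, 0.131, -0.134, 0.695]
contact_force: [0.3, 0.4, -0.5]
finger_gap: 0.549
```

```bash
python3 -c "
from h import *
crop('w1',230,140,430,260,4,'c17');print(atz(load('w1'),323.5,187,.098))
planr(.422,.361,.19,68.4)"
```

```text
[0.41714406 0.36461109 0.098     ]
t 12.25 tcp [0.4981 0.1479 0.1346] jaw 68.4 gap 50.1 F [ 0.3  0.4 -0.5] j6 -1.02
turn 0.01 deg; shift mm now-axes [-149.1  -19.6  170.2] ; after-turn axes [-149.1  -19.6  170.2]
```

View pics/c17.png

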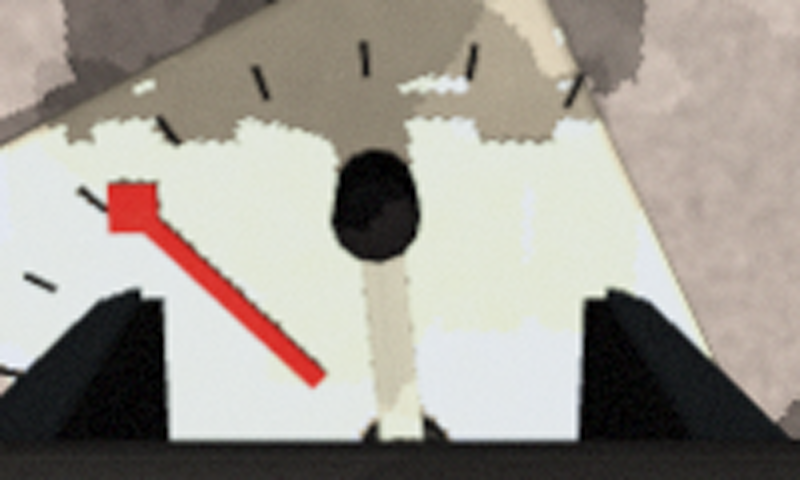

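```bash
python3 -c "
from h import *
W=load('w1');f=lambda x,y,z:atz(W,230+x/4,140+y/4,z)
a=f(133,208,.046);b=f(318,380,.046);k=f(376,220,.098);print(a,b,k)
d=a-b;print(np.degrees(np.arctan2(d[1],d[0]))%360)
T=np.array([.5057,.3365])
for q in (a,k): e=q[:2]-T;print(np.linalg.norm(e),np.degrees(np.arctan2(e[1],e[0]))%360)
print('ticks',[ (np.degrees(np.arctan2(*(f(x,y,.042)[:2]-T)[::-1]))%360).round(1) for x,y in((573,92),(473,62),(365,58),(260,83),(167,130),(93,200),(40,282),(8,372))])"
```

```text
[0.40770122 0.29589691 0.046     ] [0.47395731 0.32469812 0.046     ] [0.4245077  0.36220258 0.098     ]
203.49435837031055
0.1060771943395345 202.5053220467355
0.08516344642438509 162.43407779444155
ticks [np.float64(134.2), np.float64(148.3), np.float64(162.7), np.float64(177.3), np.float64(191.7), np.float64(206.3), np.float64(220.8), np.float64(235.5)]
```

Request:
servo_tool(
  deltas=[
    [[-37,-5,30],0,60],
    [[-37,-5,30],0,60],
    [[-37,-5,33],0,60],
    [[-37,-5,33],0,60],
    [[-1,0,44],0,60],
    [[0,0,0],0,60],
    [[0,0,0],0,60],
  ],
)

```text
t: 12.95
tool_pos: [0.4199, 0.3607, 0.1506]
orientation: [0.695, -0.132, 0.131, -0.694]
contact_force: [-0.2, -0.7, -0.2]
finger_gap: 0.66
```

Request:
servo_tool(
  deltas=[
    [[4,40,2],0,60],
    [[0,40,0],0,60],
    [[0,30,0],0,60],
    [[0,10,0],0,60],
    [[0,0,0],0,36],
    [[0,0,0],0,36],
    [[0,0,0],0,36],
    [[0,0,0],0,36],
  ],
)

```text
t: 13.75
tool_pos: [0.4258, 0.3613, 0.0334]
orientation: [-0.694, 0.132, -0.133, 0.695]
contact_force: [0.3, 0.8, -0.3]
finger_gap: 0.394
```

Request:
servo_tool(
  deltas=[
    [[0,0,6],0,36],
    [[0.5,0,6],0,36],
    [[0.5,0,6],0,36],
    [[1,0,6],0,36],
    [[1,0,6],0,36],
    [[1,0,6],0,36],
  ],
)

```text
t: 14.35
tool_pos: [0.4423, 0.3934, 0.032]
orientation: [0.695, -0.132, 0.132, -0.695]
contact_force: [-1.6, -0.3, -0.5]
finger_gap: 0.394
```

Request:
servo_tool(
  deltas=[
    [[1.5,0,3],0,36],
    [[1.5,0,3],0,36],
    [[1.5,0,2],0,36],
    [[0,0,0],0,36],
  ],
)

```text
t: 14.75
tool_pos: [0.4497, 0.3989, 0.0322]
orientation: [-0.694, 0.132, -0.133, 0.695]
contact_force: [-0.3, -0.1, -0.3]
finger_gap: 0.394
```

Request:
servo_tool(
  deltas=[
    [[1,0,2],0,36],
    [[1,0,2],0,36],
    [[0,0,0],0,36],
  ],
)

```text
t: 15.05
tool_pos: [0.4529, 0.4019, 0.0322]
orientation: [-0.695, 0.132, -0.133, 0.695]
contact_force: [0.1, -0.1, 0.1]
finger_gap: 0.395
```

```bash
python3 -c "
from h import *
s=env.observe();print(s['tool_pos'],s['contact_force']);d=snap('wrist','w6');q=[.5057,.3365];print(proj(d,[[.446,.397,.098]]));crop('w6',200,120,440,270,3.3,'c18')"
```

```text
[0.45285002 0.40185691 0.03216001] [ 0.13345008 -0.05715749  0.05084907]
[[309.11267166 254.66023077]]
```

View pics/c18.png

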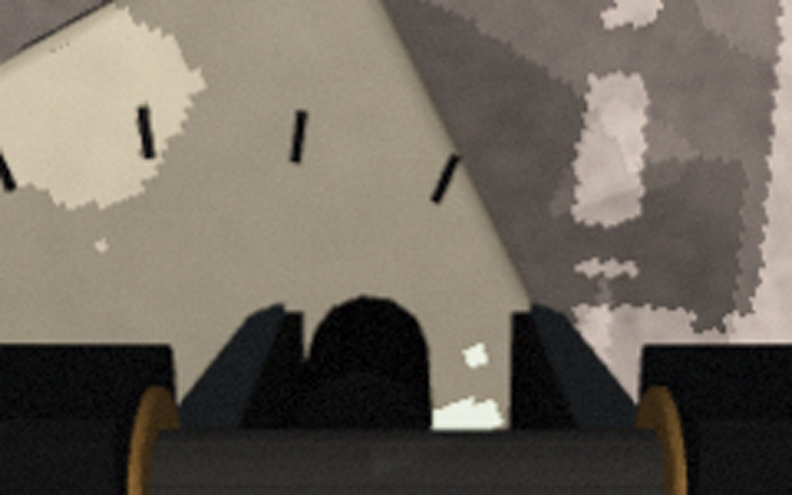

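The knob is now between the pads, riding against the left one, so I'll continue to the stop.

Request:
servo_tool(
  deltas=[
    [[0.5,0,2],0,36],
    [[0.5,0,2],0,36],
    [[0,0,0],0,36],
  ],
)

```text
t: 15.4
tool_pos: [0.4537, 0.4033, 0.0319]
orientation: [0.696, -0.133, 0.132, -0.693]
contact_force: [-4.2, -11.3, 8.8]
finger_gap: 0.395
```

Request:
servo_tool(
  deltas=[
    [[0,0,2],0,36],
    [[0,0,0],0,36],
  ],
)

```text
t: 15.6
tool_pos: [0.454, 0.4043, 0.0318]
orientation: [0.696, -0.133, 0.131, -0.693]
contact_force: [-5.4, -18.9, 11.3]
finger_gap: 0.414
```

Request:
servo_tool(
  deltas=[
    [[0,0,2],0,36],
    [[0,0,0],0,36],
  ],
)

```text
t: 15.8
tool_pos: [0.4548, 0.4061, 0.0318]
orientation: [0.696, -0.133, 0.131, -0.693]
contact_force: [-6.5, -19.1, 11.1]
finger_gap: 0.458
```

Hard stop reached. I'll back off, open and lift clear.

Request:
servo_tool(
  deltas=[
    [[0,0,-6],0,44],
    [[0,0,-4],0,50],
    [[0,0,0],0,50],
    [[0,-45,0],0,50],
    [[0,-45,0],0,50],
    [[0,-45,0],0,50],
    [[0,0,0],0,50],
  ],
)

```text
t: 16.5
tool_pos: [0.4556, 0.4018, 0.1734]
orientation: [-0.692, 0.13, -0.135, 0.697]
contact_force: [-0.3, 0.1, -0.2]
finger_gap: 0.55
```

```bash
python3 -c "
from h import *
d=snap('wrist','w7');crop('w7',200,120,440,270,3.3,'c19');print(proj(d,[[.446,.397,.098]]));planr(.4369,.0477,.15,35)"
```

```text
[[314.0914058  188.37496817]]
t 16.55 tcp [0.4544 0.4009 0.1704] jaw 68.4 gap 50.1 F [-0.1  0.6 -0.9] j6 -0.57
turn 33.42 deg; shift mm now-axes [ 113.4   55.  -335.2] ; after-turn axes [ 279.1   56.2 -217.3]
```

View pics/c19.png

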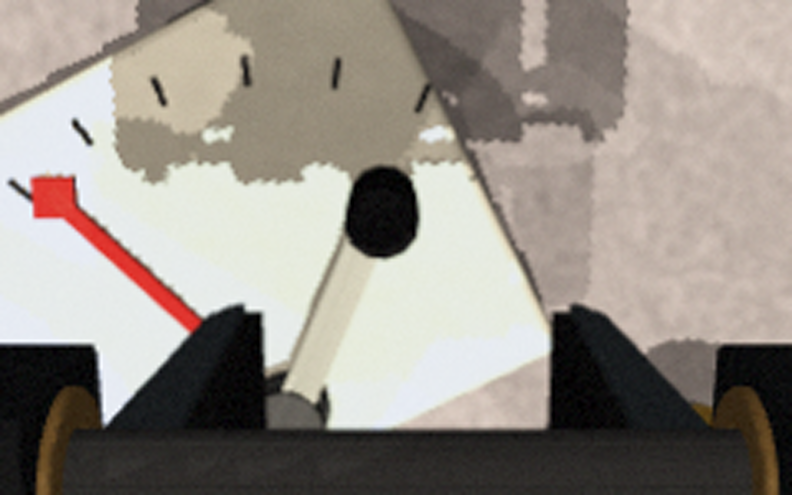

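The wrist view shows the knob at px (316,187) against (314,188) predicted for the end stop, so the lever is OFF and the pointer is unchanged. Next I look at the plate from above.

```bash
python3 -c "
from h import *
planr(.68,-.03,.27,86)"
```

```text
t 16.55 tcp [0.4544 0.4009 0.1704] jaw 68.4 gap 50.1 F [-0.1  0.6 -0.9] j6 -0.57
turn -17.58 deg; shift mm now-axes [ 368.5  -64.1 -317.4] ; after-turn axes [ 255.3  -65.  -413.8]
```

Request:
servo_tool(
  deltas=[
    [[0,-22,0],-5.86,60],
    [[0,-22,0],-5.86,60],
    [[0,-21,0],-5.86,60],
    [[25.5,0,-41.4],0,60],
    [[25.5,0,-41.4],0,60],
    [[25.5,0,-41.4],0,60],
    [[25.5,0,-41.4],0,60],
    [[25.5,0,-41.4],0,60],
  ],
)

```text
t: 17.35
tool_pos: [0.5658, 0.1823, 0.2311]
orientation: [0.707, -0.025, 0.024, -0.707]
contact_force: [1.5, 0.4, 0.2]
finger_gap: 0.657
```

Request:
servo_tool(
  deltas=[
    [[25.5,0,-41.4],0,60],
    [[25.5,0,-41.4],0,60],
    [[25.5,0,-41.4],0,60],
    [[25.5,0,-41.4],0,60],
    [[25.5,0,-41.4],0,60],
    [[0,0,0],0,60],
    [[0,0,0],0,60],
    [[0,0,0],0,60],
  ],
)

```text
t: 18.15
tool_pos: [0.6776, -0.0306, 0.2313]
orientation: [-0.707, 0.025, -0.024, 0.707]
contact_force: [-0.1, -0.3, -0.1]
finger_gap: 0.652
```

```bash
python3 -c "
from h import *
planr(.68,-.03,.27,86)
d=snap('wrist','w8');print(ray(d,320,200))"
```

```text
t 18.15 tcp [ 0.6776 -0.0306  0.2313] jaw 86.0 gap 59.4 F [-0.1 -0.3 -0.1] j6 -1.63
turn 0.02 deg; shift mm now-axes [ 2.3 -2.7  0.7] ; after-turn axes [ 2.3 -2.7  0.7]
(array([ 0.61018321, -0.0259976 ,  0.43803027]), array([ 0.24250622, -0.02701932, -0.96977352]))
```

View pics/w8.png

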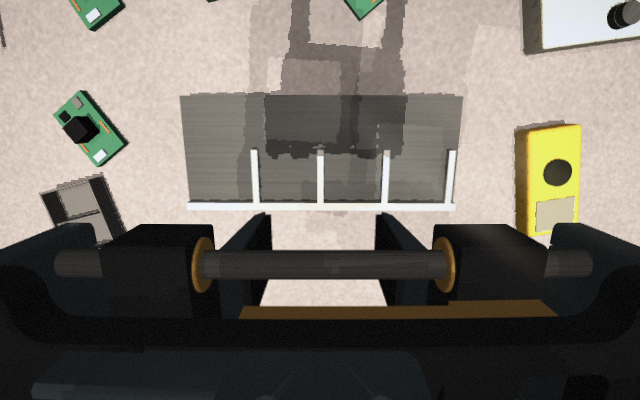

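```bash
python3 -c "
from h import *
crop('w8',175,135,325,220,5.3,'c20');crop('w8',315,135,465,220,5.3,'c21')"
```

```text
(no output)
```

View pics/c20.png

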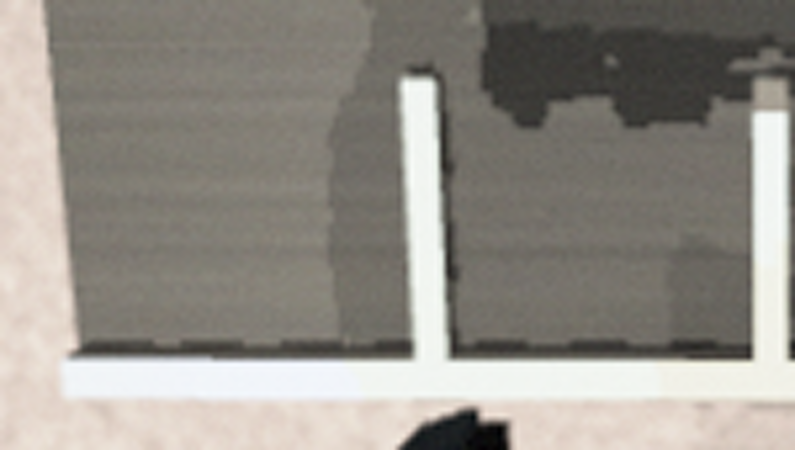

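View pics/c21.png

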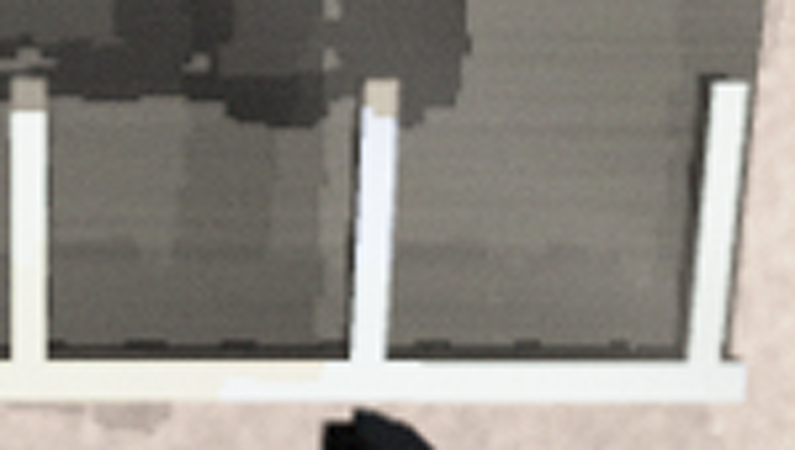

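```bash
cat > bays.py <<'E'
from h import *
np.set_printoptions(precision=4,suppress=True)
W=load('w8')
L=lambda x,y:atz(W,175+(x+.5)/5.3-.5,135+(y+.5)/5.3-.5,.04)[:2]
Rr=lambda x,y:atz(W,315+(x+.5)/5.3-.5,135+(y+.5)/5.3-.5,.04)[:2]
fl,fr=L(62,357),Rr(745,364)
v=fr-fl; print('fence',fl,fr,np.linalg.norm(v),'yaw',np.degrees(np.arctan2(-v[0],v[1])))
st={3:(L(400,75),L(413,357),L(436,75)),2:(L(753,75),L(752,357),L(788,75)),1:(Rr(362,79),Rr(350,357),Rr(399,79)),0:(Rr(710,83),Rr(689,360),Rr(748,83))}
for k,(a,b,c) in st.items():
    d=b-a; print(k,a,b,'len',np.linalg.norm(d),'yaw',np.degrees(np.arctan2(d[1],d[0])),'w',np.linalg.norm(c-a))
yaw=np.radians(np.degrees(np.arctan2(-v[0],v[1])))
X=np.array([np.cos(yaw),np.sin(yaw)]);Y=np.array([-np.sin(yaw),np.cos(yaw)])
fx=(fl@X+fr@X)/2
for k,(a,b,c) in sorted(st.items()):
    sy=(a@Y+b@Y)/2; p=(fx-.045)*X+(sy-.0275)*Y; print('bay',k,p,'fx',fx,'sy',sy)
E
python3 bays.py
```

```text
fence [ 0.7003 -0.2155] [0.7264 0.1426] 0.359041457529165 yaw -4.169272550998627
3 [ 0.6365 -0.1213] [ 0.7063 -0.1266] len 0.0700306925566276 yaw -4.371870535199304 w 0.00869260468034386
2 [ 0.6424 -0.0366] [ 0.7121 -0.0419] len 0.0698611256038947 yaw -4.370135557978215 w 0.008396276734863248
1 [0.649  0.0475] [0.7178 0.0429] len 0.06899316670959069 yaw -3.8014304684731575 w 0.008922177160541889
0 [0.6553 0.1318] [0.7244 0.1283] len 0.06916691937412871 yaw -2.866819669053061 w 0.009315937535704102
bay 0 [0.6784 0.1033] fx 0.7141412058688592 sy 0.179857783100219
bay 1 [0.6723 0.0184] fx 0.7141412058688592 sy 0.09476833718603378
bay 2 [ 0.6661 -0.066 ] fx 0.7141412058688592 sy 0.01007943822083688
bay 3 [ 0.6599 -0.1507] fx 0.7141412058688592 sy -0.07482952963915984
```

```bash
python3 -c "
from h import *
planr(.437,.0477,.15,35)"
```

```text
t 18.20 tcp [ 0.6777 -0.0302  0.2316] jaw 86.1 gap 60.1 F [-0.4 -0.  -0. ] j6 -1.63
turn 51.05 deg; shift mm now-axes [-245.3  117.9   61.1] ; after-turn axes [-201.8  117.8 -152.5]
```

Request:
servo_tool(
  deltas=[
    [[-41,20,10],0,60],
    [[-41,20,10],0,60],
    [[-41,20,10],0,60],
    [[-41,20,10],0,60],
    [[-41,20,10],0,60],
    [[-40,18,11],0,60],
    [[0,0,0],7.3,60],
    [[0,0,0],7.3,60],
  ],
)

```text
t: 19.0
tool_pos: [0.436, 0.0479, 0.114]
orientation: [0.698, -0.116, 0.115, -0.698]
contact_force: [0.9, -0.1, 0.6]
finger_gap: 0.656
```

Request:
servo_tool(
  deltas=[
    [[0,0,0],7.3,60],
    [[0,0,0],7.3,60],
    [[0,0,0],7.3,60],
    [[0,0,0],7.3,60],
    [[0,0,0],7.3,60],
    [[0,0,0],0,60],
    [[0,0,0],0,60],
  ],
)

```text
t: 19.7
tool_pos: [0.4378, 0.0472, 0.1143]
orientation: [-0.628, 0.325, -0.326, 0.628]
contact_force: [0.3, -0.4, 0.6]
finger_gap: 0.663
```

```bash
python3 -c "
from h import *
planr(.437,.0477,.15,35)
d=snap('wrist','w9');print(proj(d,[[.437,.0477,.036]]));crop('w9',200,110,440,270,3.3,'c22')"
```

```text
t 19.70 tcp [0.4378 0.0472 0.1143] jaw 35.2 gap 60.5 F [ 0.3 -0.4  0.6] j6 -0.64
turn 0.18 deg; shift mm now-axes [-0.9  0.3 -0.3] ; after-turn axes [-0.9  0.3 -0.3]
[[323.00312938 194.34130839]]
```

View pics/c22.png

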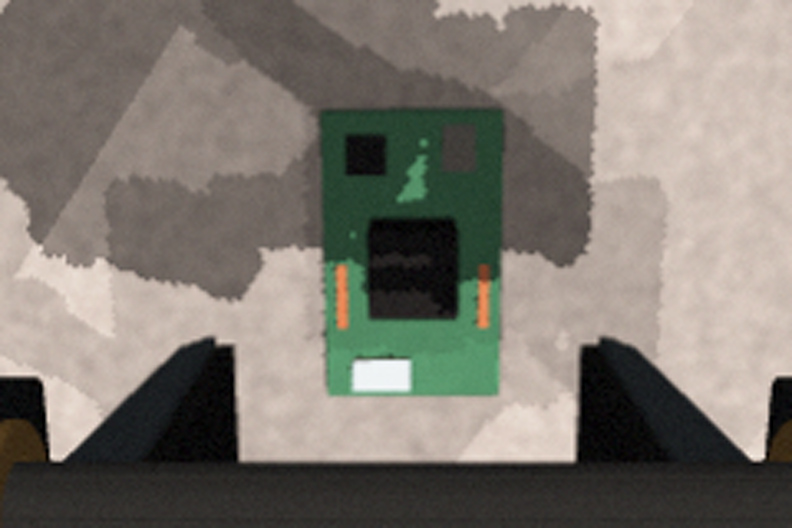

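The block is centred at px (325,192), aligned with the jaws. Descending to grip.

Request:
servo_tool(
  deltas=[
    [[0,45,0],0,60],
    [[0,45,0],0,60],
    [[0,30,0],0,60],
    [[0,12,0],0,60],
    [[0,0,0],0,60],
    [[0,0,0],0,20],
    [[0,0,0],0,20],
    [[0,0,0],0,20],
  ],
  grip_force=30,
)

```text
t: 20.55
tool_pos: [0.4387, 0.0466, -0.017]
orientation: [-0.627, 0.326, -0.328, 0.627]
contact_force: [0.4, -1.2, -1.0]
finger_gap: 0.429
```

Request:
servo_tool(
  deltas=[
    [[0,0,0],0,20],
    [[0,0,0],0,20],
    [[0,0,0],0,20],
    [[0,0,0],0,20],
  ],
)

```text
t: 20.95
tool_pos: [0.4385, 0.0466, -0.0174]
orientation: [-0.627, 0.327, -0.327, 0.627]
contact_force: [-0.2, 0.1, 10.7]
finger_gap: 0.283
```

Request:
servo_tool(
  deltas=[
    [[0,-20,0],0,20],
    [[0,-40,0],0,20],
    [[0,-30,0],0,20],
    [[0,0,0],0,20],
  ],
)

```text
t: 21.35
tool_pos: [0.44, 0.0466, 0.0752]
orientation: [-0.626, 0.325, -0.329, 0.628]
contact_force: [0.6, 0.3, -2.1]
finger_gap: 0.282
```

```bash
python3 -c "
from h import *
c=np.array([.6784,.1033]);a=np.radians(-4.1);X=np.array([np.cos(a),np.sin(a)]);Y=np.array([-np.sin(a),np.cos(a)])
q=c-.010*X-.010*Y;print(q)
planr(*q,.10,85.9)
d=snap('wrist','w10')"
```

```text
[0.66771062 0.09404057]
t 21.35 tcp [0.44   0.0466 0.0752] jaw 34.9 gap 25.7 F [ 0.6  0.3 -2.1] j6 -0.64
turn -51.00 deg; shift mm now-axes [ 91.3  12.5 213.9] ; after-turn axes [223.7  12.2  63.6]
```

View pics/w10.png

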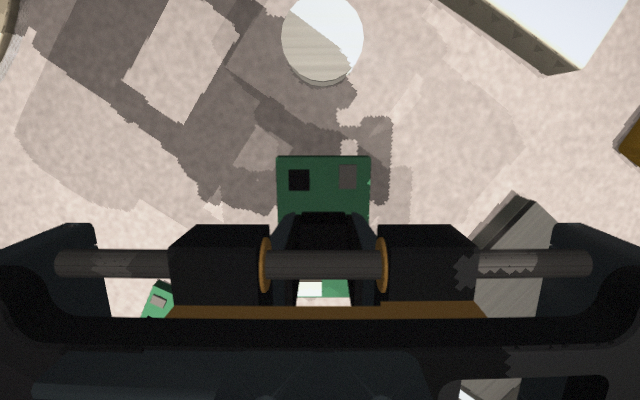

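Module held (gap 25.7 mm). Turning and moving over bay 0.

Request:
servo_tool(
  deltas=[
    [[0,0,0],-7.3,20],
    [[0,0,0],-7.3,20],
    [[0,0,0],-7.3,20],
    [[0,0,0],-7.3,20],
    [[0,0,0],-7.3,20],
    [[0,0,0],-7.3,20],
    [[0,0,0],-7.2,20],
  ],
)

```text
t: 22.1
tool_pos: [0.4371, 0.0466, 0.0708]
orientation: [0.707, -0.024, 0.023, -0.707]
contact_force: [-0.2, 0.3, -1.9]
finger_gap: 0.282
```

Request:
servo_tool(
  deltas=[
    [[40,2,11],0,20],
    [[40,2,11],0,20],
    [[40,2,11],0,20],
    [[40,2,11],0,20],
    [[40,2,11],0,20],
    [[23,2,8],0,20],
    [[0,0,0],0,20],
    [[0,0,0],0,20],
  ],
)

```text
t: 22.9
tool_pos: [0.6638, 0.0934, 0.058]
orientation: [0.707, -0.026, 0.024, -0.707]
contact_force: [-0.5, -0.1, -1.2]
finger_gap: 0.283
```

```bash
python3 -c "
from h import *
planr(.6677,.094,.10,85.9)
snap('wrist','w11')"
```

```text
t 22.90 tcp [0.6638 0.0934 0.058 ] jaw 85.9 gap 25.8 F [-0.5 -0.1 -1.2] j6 -1.45
turn 0.01 deg; shift mm now-axes [ 3.8 -6.   0.8] ; after-turn axes [ 3.8 -6.   0.8]
```

View pics/w11.png

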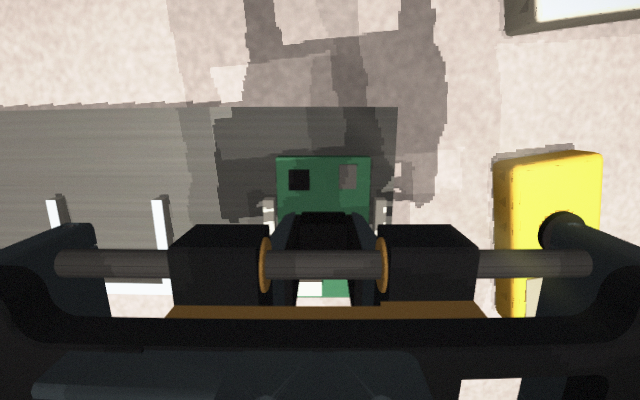

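Request:
servo_tool(
  deltas=[
    [[0,20,0],0,20],
    [[0,15,0],0,20],
    [[0,8,0],0,20],
    [[0,2,0],0,20],
    [[0,0,0],0,20],
    [[0,0,0],0,20],
  ],
)

```text
t: 23.55
tool_pos: [0.6653, 0.0935, 0.0157]
orientation: [-0.707, 0.025, -0.026, 0.707]
contact_force: [0.8, -0.3, -1.7]
finger_gap: 0.284
```

Request:
servo_tool(
  deltas=[
    [[0,1,0],0,20],
    [[0,0,0],0,20],
    [[0,0,0],0,20],
  ],
)

```text
t: 23.85
tool_pos: [0.6651, 0.0935, 0.0144]
orientation: [-0.707, 0.025, -0.025, 0.707]
contact_force: [-0.1, -0.3, -1.4]
finger_gap: 0.284
```

Request:
servo_tool(
  deltas=[
    [[0,1,0],0,20],
    [[0,0,0],0,20],
    [[0,0,0],0,20],
  ],
)

```text
t: 24.15
tool_pos: [0.665, 0.0935, 0.0131]
orientation: [0.707, -0.025, 0.025, -0.707]
contact_force: [0.5, -0.6, -1.4]
finger_gap: 0.28
```

Request:
servo_tool(
  deltas=[
    [[0,1,0],0,20],
    [[0,0,0],0,20],
    [[0,0,0],0,20],
  ],
)

```text
t: 24.45
tool_pos: [0.665, 0.0935, 0.0127]
orientation: [-0.707, 0.025, -0.025, 0.707]
contact_force: [-2.7, -0.9, 6.5]
finger_gap: 0.285
```

Request:
servo_tool(
  deltas=[
    [[0,1,0],0,20],
    [[0,0,0],0,20],
    [[0,0,0],0,20],
  ],
)

```text
t: 24.75
tool_pos: [0.6654, 0.0934, 0.0119]
orientation: [0.707, -0.025, 0.026, -0.707]
contact_force: [-0.1, -0.1, 3.6]
finger_gap: 0.282
```

Request:
servo_tool(
  deltas=[
    [[3,0,0],0,20],
    [[3,0,0],0,20],
    [[2,0,0],0,20],
    [[1,0,0],0,20],
    [[0,0,0],0,20],
  ],
  grip_force=15,
)

```text
t: 25.25
tool_pos: [0.6737, 0.0929, 0.0114]
orientation: [-0.707, 0.026, -0.025, 0.707]
contact_force: [-5.9, -0.5, 8.5]
finger_gap: 0.285
```

Request:
servo_tool(
  deltas=[
    [[1,0,0],0,20],
    [[1,0,0],0,20],
    [[0,0,0],0,20],
  ],
)

```text
t: 25.55
tool_pos: [0.6756, 0.0928, 0.0114]
orientation: [-0.707, 0.026, -0.025, 0.707]
contact_force: [-5.4, 0.7, 9.7]
finger_gap: 0.282
```

Request:
servo_tool(
  deltas=[
    [[1,0,0],0,20],
    [[1,0,0],0,20],
    [[0,0,0],0,20],
  ],
)

```text
t: 25.85
tool_pos: [0.6776, 0.0926, 0.0114]
orientation: [-0.707, 0.026, -0.025, 0.707]
contact_force: [-6.0, 0.1, 10.3]
finger_gap: 0.284
```

Request:
servo_tool(
  deltas=[
    [[1,0,0],0,20],
    [[1,0,0],0,20],
    [[0,0,0],0,20],
  ],
)

```text
t: 26.15
tool_pos: [0.6796, 0.0925, 0.0114]
orientation: [-0.707, 0.026, -0.025, 0.707]
contact_force: [-5.0, 0.6, 9.1]
finger_gap: 0.278
```

Request:
servo_tool(
  deltas=[
    [[1,0,0],0,20],
    [[1,0,0],0,20],
    [[0,0,0],0,20],
  ],
)

```text
t: 26.45
tool_pos: [0.6816, 0.0923, 0.0115]
orientation: [-0.707, 0.026, -0.025, 0.707]
contact_force: [-5.5, 0.6, 8.4]
finger_gap: 0.285
```

```bash
python3 -c "
from h import *
snap('wrist','w12');print(env.observe()['contact_force']);crop('w12',200,80,440,270,3.3,'c23')"
```

```text
[-5.47113497  0.68199994  9.22817843]
```

View pics/c23.png

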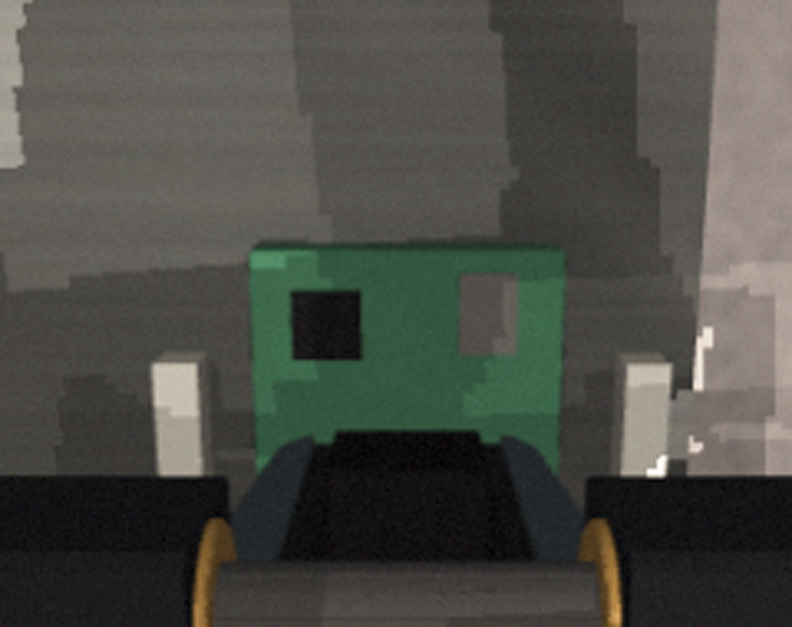

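```bash
cat > chk.py <<'E'
import sys
from h import *
np.set_printoptions(precision=4,suppress=True)
f,x0,y0,s=sys.argv[1],*map(float,sys.argv[2:5])
W=load(f);a=np.radians(-4.15);X=np.array([np.cos(a),np.sin(a)]);Y=np.array([-np.sin(a),np.cos(a)])
for p in sys.argv[5:]:
    u,v,z=map(float,p.split(','));q=atz(W,x0+(u+.5)/s-.5,y0+(v+.5)/s-.5,z)[:2];print(p,'X %.4f Y %.4f'%(q@X,q@Y))
E
python3 chk.py w12 200 80 3.3 252,250,.042 563,250,.042 153,365,.04 202,362,.04 620,365,.04 670,365,.04
```

```text
252,250,.042 X 0.6238 Y 0.1145
563,250,.042 X 0.6237 Y 0.1679
153,365,.04 X 0.6445 Y 0.0958
202,362,.04 X 0.6439 Y 0.1047
620,365,.04 X 0.6443 Y 0.1791
670,365,.04 X 0.6443 Y 0.1881
```

Front edge is 20.6 mm ahead of the stop tips (20 when home) and the stop gap is 11.2 mm. I'll push on.

Request:
servo_tool(
  deltas=[
    [[1,0,0],0,20],
    [[0,0,0],0,20],
    [[0,0,0],0,20],
  ],
)

```text
t: 26.8
tool_pos: [0.6822, 0.0923, 0.0114]
orientation: [-0.707, 0.026, -0.025, 0.707]
contact_force: [-7.9, 1.1, 10.7]
finger_gap: 0.281
```

Request:
servo_tool(
  deltas=[
    [[1,0,0],0,20],
    [[0,0,0],0,20],
    [[0,0,0],0,20],
  ],
)

```text
t: 27.1
tool_pos: [0.6822, 0.0923, 0.0113]
orientation: [-0.707, 0.026, -0.024, 0.707]
contact_force: [-13.6, 0.9, 14.0]
finger_gap: 0.284
```

Fence contact. Now toward the stop (+z), 11 mm.

Request:
servo_tool(
  deltas=[
    [[0,0,3],0,20],
    [[0,0,3],0,20],
    [[0,0,2],0,20],
    [[0,0,1],0,20],
    [[0,0,0],0,20],
  ],
)

```text
t: 27.6
tool_pos: [0.6827, 0.0993, 0.0113]
orientation: [0.708, -0.027, 0.024, -0.706]
contact_force: [-13.2, -14.0, 15.6]
finger_gap: 0.283
```

Request:
servo_tool(
  deltas=[
    [[0,0,1],0,20],
    [[0,0,1],0,20],
    [[0,0,0],0,20],
  ],
)

```text
t: 27.9
tool_pos: [0.6829, 0.1011, 0.0113]
orientation: [0.708, -0.027, 0.024, -0.706]
contact_force: [-13.8, -13.9, 15.8]
finger_gap: 0.283
```

Request:
servo_tool(
  deltas=[
    [[0,0,1],0,20],
    [[0,0,0],0,20],
  ],
)

```text
t: 28.1
tool_pos: [0.6829, 0.1021, 0.0113]
orientation: [0.708, -0.027, 0.024, -0.706]
contact_force: [-13.3, -14.6, 16.1]
finger_gap: 0.283
```

Request:
servo_tool(
  deltas=[
    [[0,0,1],0,20],
    [[0,0,0.5],0,20],
    [[0,0,0],0,20],
  ],
)

```text
t: 28.4
tool_pos: [0.6831, 0.1036, 0.0113]
orientation: [0.708, -0.027, 0.024, -0.706]
contact_force: [-13.1, -14.4, 15.2]
finger_gap: 0.282
```

Request:
servo_tool(
  deltas=[
    [[0,0,1],0,20],
    [[0,0,0],0,20],
  ],
)

```text
t: 28.6
tool_pos: [0.6831, 0.104, 0.0113]
orientation: [0.708, -0.027, 0.024, -0.705]
contact_force: [-13.9, -18.9, 16.4]
finger_gap: 0.283
```

Request:
servo_tool(
  deltas=[
    [[0,0,1],0,20],
    [[0,0,0],0,20],
  ],
)

```text
t: 28.8
tool_pos: [0.6831, 0.1041, 0.0113]
orientation: [0.708, -0.027, 0.024, -0.705]
contact_force: [-14.2, -25.3, 16.5]
finger_gap: 0.288
```

```bash
python3 -c "
from h import *
snap('wrist','w13');print(env.observe()['contact_force']);crop('w13',200,80,440,270,3.3,'c24')"
```

```text
[-13.49788696 -24.13061587  16.06157122]
```

View pics/c24.png

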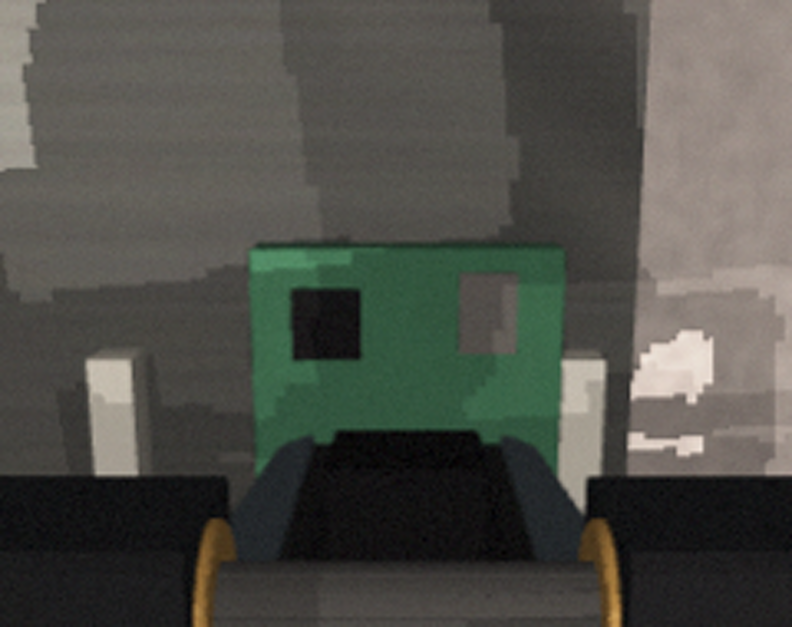

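Flush against the stop in view. I'll relieve the force, release and check.

Request:
servo_tool(
  deltas=[
    [[-0.5,-0.7,-1.2],0,20],
    [[0,0,0],0,20],
    [[0,0,0],0,40],
    [[0,0,0],0,40],
    [[0,0,0],0,40],
  ],
)

```text
t: 29.35
tool_pos: [0.6847, 0.1066, 0.0118]
orientation: [-0.707, 0.025, -0.025, 0.707]
contact_force: [-0.7, 1.1, -0.4]
finger_gap: 0.439
```

Request:
servo_tool(
  deltas=[
    [[0,-5,0],0,42],
    [[0,-30,0],0,42],
    [[0,-40,0],0,42],
    [[0,-25,0],0,50],
    [[0,0,0],0,60],
    [[0,0,0],0,60],
  ],
)

```text
t: 29.95
tool_pos: [0.6847, 0.1066, 0.1124]
orientation: [-0.707, 0.025, -0.026, 0.707]
contact_force: [0.0, -0.2, -0.9]
finger_gap: 0.652
```

```bash
python3 -c "
from h import *
planr(.40,-.141,.15,97)
snap('wrist','w14');snap('top','t14');crop('w14',200,100,440,270,3.3,'c25');crop('t14',280,180,450,265,4.7,'c26')"
```

```text
t 29.95 tcp [0.6847 0.1066 0.1124] jaw 85.9 gap 59.5 F [ 0.  -0.2 -0.9] j6 -1.43
turn -11.10 deg; shift mm now-axes [-266.3   -2.  -267.3] ; after-turn axes [-312.7   -2.  -211. ]
```

View pics/c25.png

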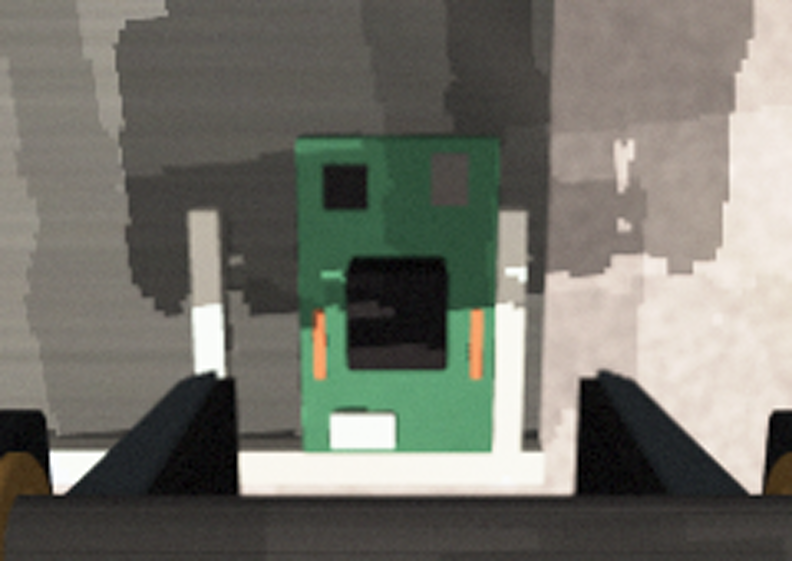

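View pics/c26.png

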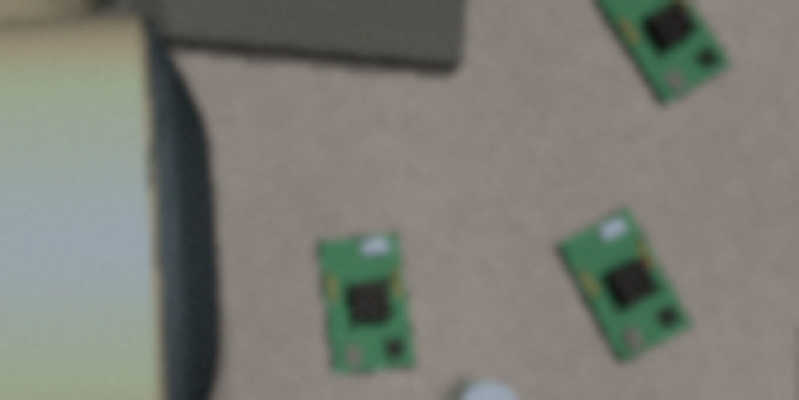

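Module A is seated flush at both fence and stop. Module D has been knocked to about crop (670,27), while B and C are unchanged. On to B.

Request:
servo_tool(
  deltas=[
    [[0,0,0],-5.6,60],
    [[0,0,0],-5.5,60],
    [[-39,0,-26.4],0,60],
    [[-39,0,-26.4],0,60],
    [[-39,0,-26.4],0,60],
    [[-39,0,-26.4],0,60],
    [[-39,0,-26.4],0,60],
    [[-39,0,-26.4],0,60],
  ],
)

```text
t: 30.85
tool_pos: [0.4693, -0.0799, 0.111]
orientation: [-0.706, -0.043, 0.044, 0.706]
contact_force: [0.9, -0.5, -0.5]
finger_gap: 0.657
```

Request:
servo_tool(
  deltas=[
    [[-39,0,-26.4],0,60],
    [[-39,0,-26.4],0,60],
    [[0,0,0],0,60],
    [[0,0,0],0,60],
  ],
)

```text
t: 31.25
tool_pos: [0.3996, -0.1416, 0.1114]
orientation: [-0.706, -0.042, 0.043, 0.706]
contact_force: [0.5, -0.0, -0.1]
finger_gap: 0.658
```

```bash
python3 -c "
from h import *
planr(.40,-.141,.15,97)
d=snap('wrist','w15');print(proj(d,[[.4,-.141,.036]]));crop('w15',200,110,440,270,3.3,'c27')"
```

```text
t 31.25 tcp [ 0.3996 -0.1416  0.1114] jaw 96.8 gap 60.0 F [ 0.5 -0.  -0.1] j6 -2.17
turn -0.15 deg; shift mm now-axes [ 0.4 -2.6  0.6] ; after-turn axes [ 0.4 -2.6  0.6]
[[323.8105755  197.07447978]]
```

View pics/c27.png

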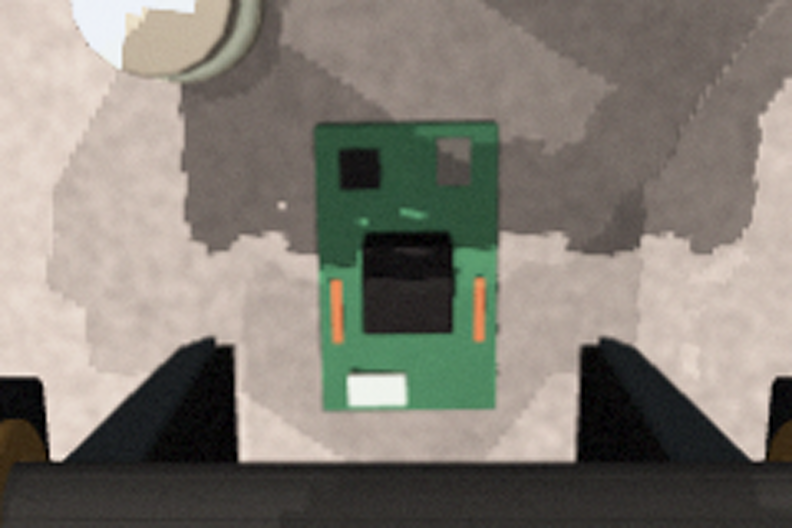

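Request:
servo_tool(
  deltas=[
    [[0,45,0],0,60],
    [[0,45,0],0,60],
    [[0,27,0],0,60],
    [[0,12,0],0,60],
    [[0,0,0],0,60],
    [[0,0,0],0,20],
    [[0,0,0],0,20],
    [[0,0,0],0,20],
  ],
  grip_force=30,
)

```text
t: 32.1
tool_pos: [0.4012, -0.1413, -0.0164]
orientation: [0.706, 0.044, -0.043, -0.705]
contact_force: [0.2, 0.3, 0.5]
finger_gap: 0.422
```

Request:
servo_tool(
  deltas=[
    [[0,0,0],0,20],
    [[0,0,0],0,20],
    [[0,0,0],0,20],
    [[0,0,0],0,20],
  ],
)

```text
t: 32.5
tool_pos: [0.4008, -0.1413, -0.0167]
orientation: [0.706, 0.043, -0.043, -0.706]
contact_force: [0.2, 1.0, 9.9]
finger_gap: 0.283
```

Request:
servo_tool(
  deltas=[
    [[0,-20,0],0,20],
    [[0,-40,0],0,20],
    [[0,-30,0],0,20],
    [[0,0,0],0,20],
  ],
)

```text
t: 32.9
tool_pos: [0.4022, -0.1421, 0.0758]
orientation: [0.707, 0.045, -0.041, -0.705]
contact_force: [0.4, -0.1, -4.0]
finger_gap: 0.283
```

```bash
python3 -c "
from h import *
c=np.array([.6723,.0184]);a=np.radians(-4.15);X=np.array([np.cos(a),np.sin(a)]);Y=np.array([-np.sin(a),np.cos(a)])
q=c-.010*X-.008*Y;print(q)
planr(*q,.10,85.85)"
```

```text
[0.66174728 0.01114465]
t 32.90 tcp [ 0.4022 -0.1421  0.0758] jaw 97.0 gap 25.8 F [ 0.4 -0.1 -4. ] j6 -2.17
turn 11.14 deg; shift mm now-axes [276.2  12.7 120.5] ; after-turn axes [247.8  12.5 171.6]
```

Request:
servo_tool(
  deltas=[
    [[0,0,0],5.6,20],
    [[0,0,0],5.5,20],
    [[41,2,28.6],0,20],
    [[41,2,28.6],0,20],
    [[41,2,28.6],0,20],
    [[41,2,28.6],0,20],
    [[41,2,28.6],0,20],
    [[41,2,28.6],0,20],
  ],
)

```text
t: 33.7
tool_pos: [0.6589, 0.0137, 0.0593]
orientation: [0.707, -0.026, 0.025, -0.707]
contact_force: [0.2, -1.0, -2.3]
finger_gap: 0.284
```

Request:
servo_tool(
  deltas=[
    [[0,0,0],0,20],
    [[0,0,0],0,20],
    [[0,0,0],0,20],
  ],
)

```text
t: 34.0
tool_pos: [0.6565, 0.0118, 0.0598]
orientation: [0.707, -0.026, 0.025, -0.707]
contact_force: [-0.2, -0.7, -2.4]
finger_gap: 0.287
```

```bash
python3 -c "
from h import *
planr(.6617,.0111,.054,85.85)
snap('wrist','w16')"
```

```text
t 34.00 tcp [0.6565 0.0118 0.0598] jaw 85.9 gap 26.1 F [-0.2 -0.7 -2.4] j6 -1.57
turn 0.03 deg; shift mm now-axes [ 5.3 41.8 -0.3] ; after-turn axes [ 5.3 41.8 -0.3]
```

View pics/w16.png

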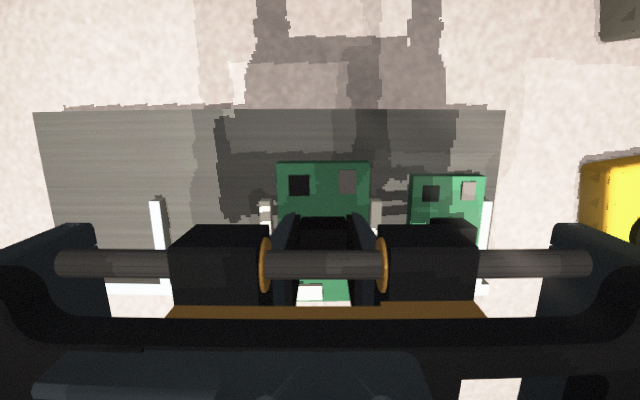

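Request:
servo_tool(
  deltas=[
    [[3,20,0],0,20],
    [[0,15,0],0,20],
    [[0,7,0],0,20],
    [[0,2,0],0,20],
    [[0,0,0],0,20],
    [[0,0,0],0,20],
  ],
)

```text
t: 34.65
tool_pos: [0.6613, 0.012, 0.0174]
orientation: [0.707, -0.025, 0.026, -0.707]
contact_force: [-0.1, -0.4, -3.2]
finger_gap: 0.284
```

Request:
servo_tool(
  deltas=[
    [[0,1,0],0,20],
    [[0,1,0],0,20],
    [[0,0,0],0,20],
  ],
)

```text
t: 34.95
tool_pos: [0.661, 0.012, 0.0149]
orientation: [-0.707, 0.025, -0.025, 0.707]
contact_force: [0.1, -0.6, -2.6]
finger_gap: 0.281
```

Request:
servo_tool(
  deltas=[
    [[0,1,0],0,20],
    [[0,0,0],0,20],
    [[0,0,0],0,20],
  ],
)

```text
t: 35.25
tool_pos: [0.6609, 0.012, 0.0138]
orientation: [-0.707, 0.025, -0.025, 0.707]
contact_force: [-1.1, 0.5, -2.0]
finger_gap: 0.284
```

Request:
servo_tool(
  deltas=[
    [[0,1,0],0,20],
    [[0,0.5,0],0,20],
    [[0,0,0],0,20],
  ],
)

```text
t: 35.55
tool_pos: [0.6611, 0.012, 0.0133]
orientation: [0.707, -0.025, 0.026, -0.707]
contact_force: [-3.8, -0.1, 12.2]
finger_gap: 0.281
```

```bash
python3 -c "
from h import *
snap('wrist','w17');print(env.observe()['contact_force']);crop('w17',200,80,440,270,3.3,'c28')"
```

```text
[-4.51168081 -0.04871184 12.1411046 ]
```

View pics/c28.png

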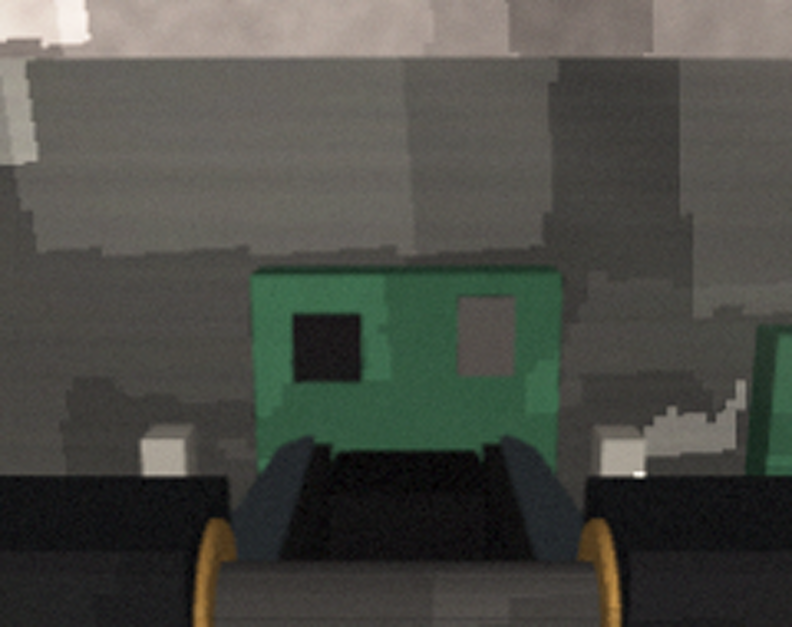

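```bash
python3 chk.py w17 200 80 3.3 254,275,.042 560,275,.042 143,440,.04 598,440,.04 645,440,.04
```

```text
254,275,.042 X 0.6137 Y 0.0329
560,275,.042 X 0.6136 Y 0.0862
143,440,.04 X 0.6443 Y 0.0111
598,440,.04 X 0.6441 Y 0.0946
645,440,.04 X 0.6441 Y 0.1033
```

Request:
servo_tool(
  deltas=[
    [[3,0,0],0,20],
    [[3,0,0],0,20],
    [[3,0,0],0,20],
    [[1,0,0],0,20],
    [[0,0,0],0,20],
  ],
  grip_force=15,
)

```text
t: 36.1
tool_pos: [0.6701, 0.0114, 0.0132]
orientation: [-0.707, 0.026, -0.025, 0.707]
contact_force: [-9.8, 1.1, 14.2]
finger_gap: 0.285
```

Request:
servo_tool(
  deltas=[
    [[1,0,0],0,20],
    [[1,0,0],0,20],
    [[0,0,0],0,20],
  ],
)

```text
t: 36.4
tool_pos: [0.672, 0.0113, 0.0132]
orientation: [-0.707, 0.026, -0.025, 0.707]
contact_force: [-10.5, 0.5, 15.4]
finger_gap: 0.282
```

Request:
servo_tool(
  deltas=[
    [[1,0,0],0,20],
    [[0,0,0],0,20],
    [[0,0,0],0,20],
  ],
)

```text
t: 36.7
tool_pos: [0.6723, 0.0113, 0.013]
orientation: [-0.707, 0.026, -0.024, 0.707]
contact_force: [-13.3, 0.0, 15.9]
finger_gap: 0.286
```

Request:
servo_tool(
  deltas=[
    [[1,0,0],0,20],
    [[0,0,3],0,20],
    [[0,0,3],0,20],
    [[0,0,1],0,20],
    [[0,0,0],0,20],
  ],
)

```text
t: 37.2
tool_pos: [0.6731, 0.0161, 0.0128]
orientation: [0.708, -0.027, 0.024, -0.706]
contact_force: [-16.0, -14.5, 16.0]
finger_gap: 0.285
```

Request:
servo_tool(
  deltas=[
    [[0,0,1],0,20],
    [[0,0,1],0,20],
    [[0,0,0],0,20],
  ],
)

```text
t: 37.5
tool_pos: [0.6733, 0.0179, 0.0128]
orientation: [0.708, -0.027, 0.024, -0.706]
contact_force: [-16.5, -16.2, 16.6]
finger_gap: 0.282
```

Request:
servo_tool(
  deltas=[
    [[0,0,1],0,20],
    [[0,0,0],0,20],
  ],
)

```text
t: 37.7
tool_pos: [0.6733, 0.0188, 0.0128]
orientation: [0.708, -0.027, 0.024, -0.706]
contact_force: [-16.6, -16.2, 15.3]
finger_gap: 0.286
```

Request:
servo_tool(
  deltas=[
    [[0,0,1],0,20],
    [[0,0,0],0,20],
  ],
)

```text
t: 37.9
tool_pos: [0.6734, 0.0195, 0.0128]
orientation: [0.708, -0.027, 0.024, -0.705]
contact_force: [-15.6, -18.1, 16.2]
finger_gap: 0.287
```

Request:
servo_tool(
  deltas=[
    [[0,0,1],0,20],
    [[0,0,0],0,20],
  ],
)

```text
t: 38.1
tool_pos: [0.6734, 0.0195, 0.0128]
orientation: [0.708, -0.027, 0.024, -0.705]
contact_force: [-17.4, -26.1, 16.4]
finger_gap: 0.285
```

Request:
servo_tool(
  deltas=[
    [[-0.5,-0.7,-1.2],0,20],
    [[0,0,0],0,20],
    [[0,0,0],0,40],
    [[0,0,0],0,40],
    [[0,0,0],0,40],
  ],
)

```text
t: 38.6
tool_pos: [0.6755, 0.022, 0.0132]
orientation: [-0.707, 0.025, -0.026, 0.707]
contact_force: [-0.3, 0.7, 0.2]
finger_gap: 0.438
```

Request:
servo_tool(
  deltas=[
    [[0,-5,0],0,42],
    [[0,-30,0],0,42],
    [[0,-40,0],0,42],
    [[0,-25,0],0,50],
    [[0,0,0],0,60],
    [[0,0,0],0,60],
  ],
)

```text
t: 39.2
tool_pos: [0.6755, 0.022, 0.1136]
orientation: [-0.707, 0.025, -0.026, 0.707]
contact_force: [0.1, -0.7, -0.1]
finger_gap: 0.652
```

```bash
python3 -c "
from h import *
planr(.416,-.316,.15,118.3)
snap('wrist','w18');snap('top','t18');crop('w18',200,100,440,270,3.3,'c29');crop('t18',280,160,450,265,4.7,'c30')"
```

```text
t 39.20 tcp [0.6755 0.022  0.1136] jaw 85.9 gap 59.5 F [ 0.1 -0.7 -0.1] j6 -1.56
turn -32.40 deg; shift mm now-axes [-234.6   -0.7 -355.6] ; after-turn axes [-388.7   -0.9 -174.6]
```

View pics/c29.png

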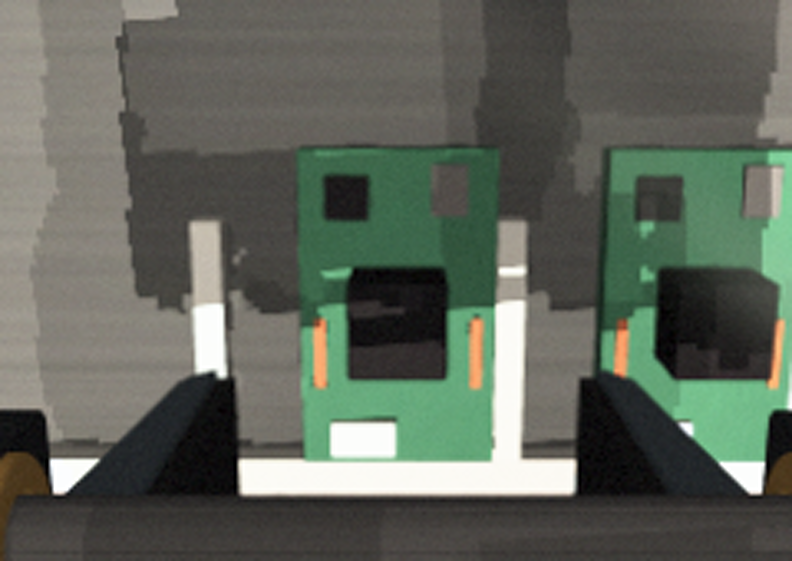

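View pics/c30.png

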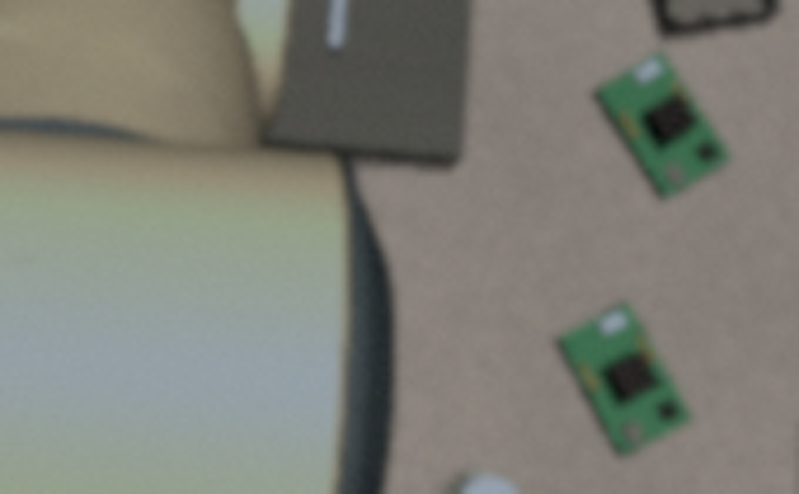

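Both seated modules look flush. D is now at top px (422,186). Now C.

Request:
servo_tool(
  deltas=[
    [[-26,0,-39.5],0,60],
    [[-26,0,-39.5],0,60],
    [[-26,0,-39.5],0,60],
    [[-26,0,-39.5],0,60],
    [[-26,0,-39.5],0,60],
    [[-26,0,-39.5],0,60],
    [[-26,0,-39.5],0,60],
    [[-26,0,-39.5],0,60],
  ],
)

```text
t: 40.1
tool_pos: [0.4432, -0.2793, 0.1121]
orientation: [-0.706, 0.026, -0.025, 0.707]
contact_force: [0.2, -0.0, -0.2]
finger_gap: 0.658
```

Request:
servo_tool(
  deltas=[
    [[-26,0,-39.5],0,60],
    [[0,0,0],-8.1,60],
    [[0,0,0],-8.1,60],
    [[0,0,0],-8.1,60],
    [[0,0,0],-8.1,60],
    [[0,0,0],0,60],
    [[0,0,0],0,60],
  ],
)

```text
t: 40.8
tool_pos: [0.416, -0.3157, 0.1124]
orientation: [-0.686, -0.171, 0.172, 0.686]
contact_force: [-0.9, -0.2, 0.2]
finger_gap: 0.659
```

```bash
python3 -c "
from h import *
planr(.416,-.316,.15,118.3)
d=snap('wrist','w19');print(proj(d,[[.416,-.316,.036]]));crop('w19',200,110,440,270,3.3,'c31')"
```

```text
t 40.80 tcp [ 0.416  -0.3157  0.1124] jaw 118.0 gap 60.1 F [-0.9 -0.2  0.2] j6 -2.82
turn -0.26 deg; shift mm now-axes [-0.2 -1.6 -0.3] ; after-turn axes [-0.2 -1.6 -0.3]
[[322.71178843 196.26591033]]
```

View pics/c31.png

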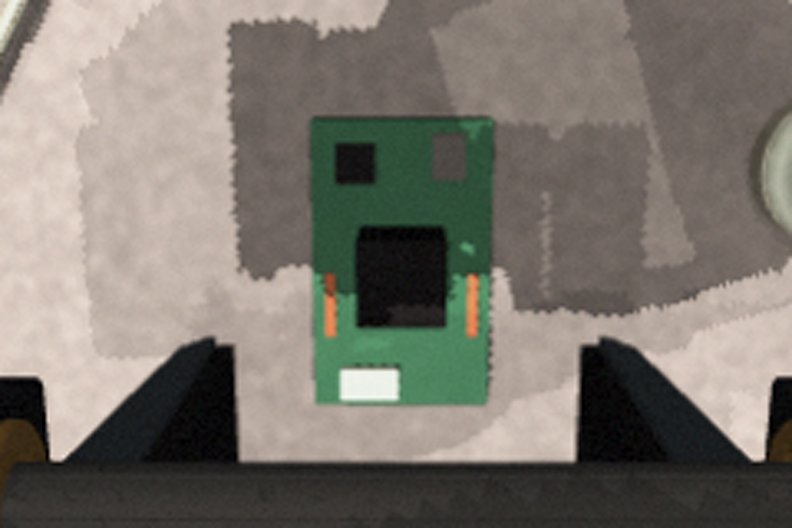

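Request:
servo_tool(
  deltas=[
    [[0,45,-1.5],0,60],
    [[0,45,0],0,60],
    [[0,28,0],0,60],
    [[0,12,0],0,60],
    [[0,0,0],0,60],
    [[0,0,0],0,20],
    [[0,0,0],0,20],
    [[0,0,0],0,20],
  ],
  grip_force=30,
)

```text
t: 41.65
tool_pos: [0.4177, -0.3179, -0.0157]
orientation: [0.686, 0.173, -0.172, -0.685]
contact_force: [-0.1, 0.3, 0.5]
finger_gap: 0.427
```

Request:
servo_tool(
  deltas=[
    [[0,0,0],0,20],
    [[0,0,0],0,20],
    [[0,0,0],0,20],
    [[0,0,0],0,20],
  ],
)

```text
t: 42.05
tool_pos: [0.4173, -0.3175, -0.0164]
orientation: [0.686, 0.173, -0.173, -0.685]
contact_force: [-1.6, 1.1, 9.7]
finger_gap: 0.284
```

Request:
servo_tool(
  deltas=[
    [[0,-20,0],0,20],
    [[0,-40,0],0,20],
    [[0,-30,0],0,20],
    [[0,0,0],0,20],
  ],
)

```text
t: 42.45
tool_pos: [0.4187, -0.3188, 0.0765]
orientation: [0.687, 0.174, -0.172, -0.684]
contact_force: [0.2, -0.8, -4.1]
finger_gap: 0.283
```

```bash
python3 -c "
from h import *
c=np.array([.6661,-.066]);a=np.radians(-4.15);X=np.array([np.cos(a),np.sin(a)]);Y=np.array([-np.sin(a),np.cos(a)])
q=c-.010*X-.008*Y;print(q)
planr(*q,.10,85.85)"
```

```text
[ 0.65554728 -0.07325535]
t 42.45 tcp [ 0.4187 -0.3188  0.0765] jaw 118.3 gap 25.8 F [ 0.2 -0.8 -4.1] j6 -2.83
turn 32.44 deg; shift mm now-axes [324.9  12.5 104. ] ; after-turn axes [218.5  11.4 262.1]
```

Request:
servo_tool(
  deltas=[
    [[0,0,0],8.1,20],
    [[0,0,0],8.1,20],
    [[0,0,0],8.1,20],
    [[0,0,0],8.1,20],
    [[27,1,33],0,20],
    [[27,1,33],0,20],
    [[27,1,33],0,20],
    [[27,1,33],0,20],
  ],
)

```text
t: 43.25
tool_pos: [0.5347, -0.1918, 0.068]
orientation: [-0.706, 0.026, -0.025, 0.707]
contact_force: [-0.1, -1.6, -3.0]
finger_gap: 0.285
```

Request:
servo_tool(
  deltas=[
    [[27,1,33],0,20],
    [[27,1,33],0,20],
    [[27,1,33],0,20],
    [[27,1,31],0,20],
    [[0,0,0],0,20],
    [[0,0,0],0,20],
    [[0,0,0],0,20],
  ],
)

```text
t: 43.95
tool_pos: [0.6501, -0.0719, 0.0642]
orientation: [-0.707, 0.026, -0.025, 0.707]
contact_force: [-0.5, -0.6, -3.2]
finger_gap: 0.282
```

```bash
python3 -c "
from h import *
planr(.6555,-.0733,.054,85.85)
snap('wrist','w20')"
```

```text
t 43.95 tcp [ 0.6501 -0.0719  0.0642] jaw 85.9 gap 25.7 F [-0.5 -0.6 -3.2] j6 -1.70
turn 0.02 deg; shift mm now-axes [ 5.5 46.2 -1. ] ; after-turn axes [ 5.5 46.2 -1. ]
```

View pics/w20.png

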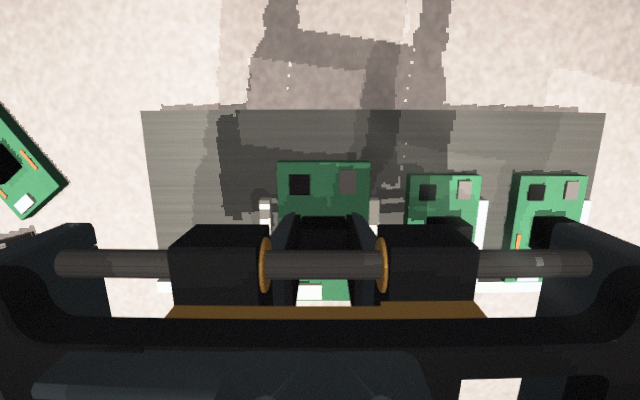

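Request:
servo_tool(
  deltas=[
    [[3,20,-1],0,20],
    [[0,15,0],0,20],
    [[0,9,0],0,20],
    [[0,3,0],0,20],
    [[0,0,0],0,20],
    [[0,0,0],0,20],
  ],
)

```text
t: 44.6
tool_pos: [0.6545, -0.0728, 0.0185]
orientation: [0.707, -0.025, 0.026, -0.707]
contact_force: [0.1, -0.0, -3.2]
finger_gap: 0.287
```

Request:
servo_tool(
  deltas=[
    [[0,1,0],0,20],
    [[0,1,0],0,20],
    [[0,0,0],0,20],
  ],
)

```text
t: 44.9
tool_pos: [0.6542, -0.0726, 0.0161]
orientation: [0.707, -0.025, 0.025, -0.707]
contact_force: [0.2, -0.8, -2.5]
finger_gap: 0.281
```

Request:
servo_tool(
  deltas=[
    [[0,1,0],0,20],
    [[0,0,0],0,20],
    [[0,0,0],0,20],
  ],
)

```text
t: 45.2
tool_pos: [0.6542, -0.0727, 0.015]
orientation: [0.707, -0.025, 0.025, -0.707]
contact_force: [0.3, -0.1, -3.0]
finger_gap: 0.284
```

Request:
servo_tool(
  deltas=[
    [[0,1,0],0,20],
    [[0,0,0],0,20],
    [[0,0,0],0,20],
  ],
)

```text
t: 45.5
tool_pos: [0.6542, -0.0726, 0.014]
orientation: [-0.707, 0.025, -0.025, 0.707]
contact_force: [0.1, 0.7, -2.7]
finger_gap: 0.283
```

Request:
servo_tool(
  deltas=[
    [[0,0.8,0],0,20],
    [[0,0,0],0,20],
    [[0,0,0],0,20],
  ],
)

```text
t: 45.8
tool_pos: [0.6543, -0.0727, 0.0136]
orientation: [0.707, -0.025, 0.025, -0.707]
contact_force: [-2.7, 0.3, 4.7]
finger_gap: 0.284
```

```bash
python3 -c "
from h import *
snap('wrist','w21');print(env.observe()['contact_force']);crop('w21',200,80,440,270,3.3,'c32')"
```

```text
[-1.48489906e+00  1.88271115e-03  6.23453087e+00]
```

View pics/c32.png

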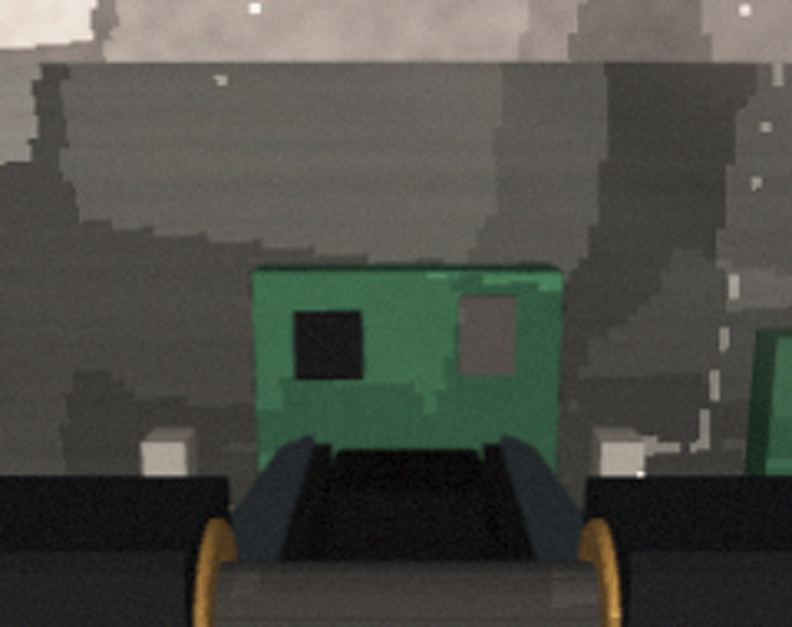

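```bash
python3 chk.py w21 200 80 3.3 255,273,.042 562,273,.042 598,443,.04
```

```text
255,273,.042 X 0.6127 Y -0.0520
562,273,.042 X 0.6126 Y 0.0016
598,443,.04 X 0.6441 Y 0.0097
```

Request:
servo_tool(
  deltas=[
    [[3,0,0],0,20],
    [[3,0,0],0,20],
    [[3,0,0],0,20],
    [[1,0,0],0,20],
    [[1,0,0],0,20],
    [[0,0,0],0,20],
  ],
  grip_force=15,
)

```text
t: 46.45
tool_pos: [0.6646, -0.0734, 0.0136]
orientation: [0.707, -0.026, 0.025, -0.707]
contact_force: [-6.4, 1.1, 8.1]
finger_gap: 0.285
```

Request:
servo_tool(
  deltas=[
    [[1,0,0],0,20],
    [[0,0,0],0,20],
    [[0,0,0],0,20],
  ],
)

```text
t: 46.75
tool_pos: [0.6656, -0.0735, 0.0136]
orientation: [-0.707, 0.026, -0.025, 0.707]
contact_force: [-6.0, 0.4, 8.8]
finger_gap: 0.288
```

Request:
servo_tool(
  deltas=[
    [[1,0,0],0,20],
    [[0,0,0],0,20],
    [[0,0,0],0,20],
  ],
)

```text
t: 47.05
tool_pos: [0.6661, -0.0735, 0.0136]
orientation: [-0.707, 0.026, -0.025, 0.707]
contact_force: [-9.6, 0.2, 10.3]
finger_gap: 0.286
```

Request:
servo_tool(
  deltas=[
    [[1,0,0],0,20],
    [[0,0,3],0,20],
    [[0,0,3],0,20],
    [[0,0,1],0,20],
    [[0,0,0],0,20],
  ],
)

```text
t: 47.55
tool_pos: [0.6665, -0.0684, 0.0135]
orientation: [0.707, -0.027, 0.024, -0.706]
contact_force: [-15.5, -13.7, 13.4]
finger_gap: 0.283
```

Request:
servo_tool(
  deltas=[
    [[0,0,1],0,20],
    [[0,0,1],0,20],
    [[0,0,0],0,20],
  ],
)

```text
t: 47.85
tool_pos: [0.6667, -0.0666, 0.0135]
orientation: [0.707, -0.027, 0.024, -0.706]
contact_force: [-15.8, -14.6, 12.5]
finger_gap: 0.284
```

Request:
servo_tool(
  deltas=[
    [[0,0,1],0,20],
    [[0,0,0],0,20],
  ],
)

```text
t: 48.05
tool_pos: [0.6667, -0.0657, 0.0135]
orientation: [0.707, -0.027, 0.024, -0.706]
contact_force: [-16.2, -14.1, 13.2]
finger_gap: 0.284
```

Request:
servo_tool(
  deltas=[
    [[0,0,1],0,20],
    [[0,0,0],0,20],
  ],
)

```text
t: 48.25
tool_pos: [0.6668, -0.0652, 0.0136]
orientation: [0.708, -0.027, 0.024, -0.706]
contact_force: [-16.0, -18.3, 14.0]
finger_gap: 0.287
```

Request:
servo_tool(
  deltas=[
    [[0,0,1],0,20],
    [[0,0,0],0,20],
  ],
)

```text
t: 48.45
tool_pos: [0.6668, -0.0652, 0.0136]
orientation: [0.708, -0.027, 0.024, -0.705]
contact_force: [-16.7, -25.6, 12.8]
finger_gap: 0.282
```

Request:
servo_tool(
  deltas=[
    [[-0.5,-0.7,-1.2],0,20],
    [[0,0,0],0,20],
    [[0,0,0],0,40],
    [[0,0,0],0,40],
    [[0,0,0],0,40],
  ],
)

```text
t: 48.95
tool_pos: [0.6687, -0.0627, 0.014]
orientation: [-0.707, 0.025, -0.025, 0.707]
contact_force: [-0.2, -0.3, -1.1]
finger_gap: 0.437
```

Request:
servo_tool(
  deltas=[
    [[0,-5,0],0,42],
    [[0,-30,0],0,42],
    [[0,-40,0],0,42],
    [[0,-25,0],0,50],
    [[0,0,0],0,60],
    [[0,0,0],0,60],
  ],
)

```text
t: 49.55
tool_pos: [0.6687, -0.0627, 0.1145]
orientation: [0.707, -0.025, 0.026, -0.707]
contact_force: [-0.8, -0.1, -1.3]
finger_gap: 0.652
```

```bash
cat > d.py <<'E'
from h import *
np.set_printoptions(precision=4,suppress=True)
T=load('t18');k=lambda x,y:(280+(x+.5)/4.7-.5,160+(y+.5)/4.7-.5)
print(atz(T,*k(668,121),.036))
P=np.array([atz(T,*k(*p),.012)[:2] for p in ((660,50),(730,155),(665,198),(595,95))]);print(P.mean(0),[np.degrees(np.arctan2(*(P[i]-P[i-1])[::-1])) for i in range(4)],[np.linalg.norm(P[i]-P[i-1]) for i in range(4)])
E
python3 d.py; python3 -c "
from h import *
planr(.588,-.348,.15,123)
snap('wrist','w22');snap('top','t22');crop('w22',200,100,440,270,3.3,'c33');crop('t22',280,130,450,235,4.7,'c34')"
```

```text
[ 0.5912 -0.3461  0.036 ]
[ 0.5945 -0.3494] [np.float64(-54.33623341352291), np.float64(-148.20297325136283), np.float64(124.05216072694228), np.float64(32.74042767564579)] [np.float64(0.057514358080832835), np.float64(0.0876088517677272), np.float64(0.05601173678232895), np.float64(0.08594598207706809)]
t 49.55 tcp [ 0.6687 -0.0627  0.1145] jaw 85.9 gap 59.5 F [-0.8 -0.1 -1.3] j6 -1.68
turn -37.10 deg; shift mm now-axes [ -60.1    0.4 -290.3] ; after-turn axes [-2.230e+02  2.000e-01 -1.953e+02]
```

View pics/c33.png

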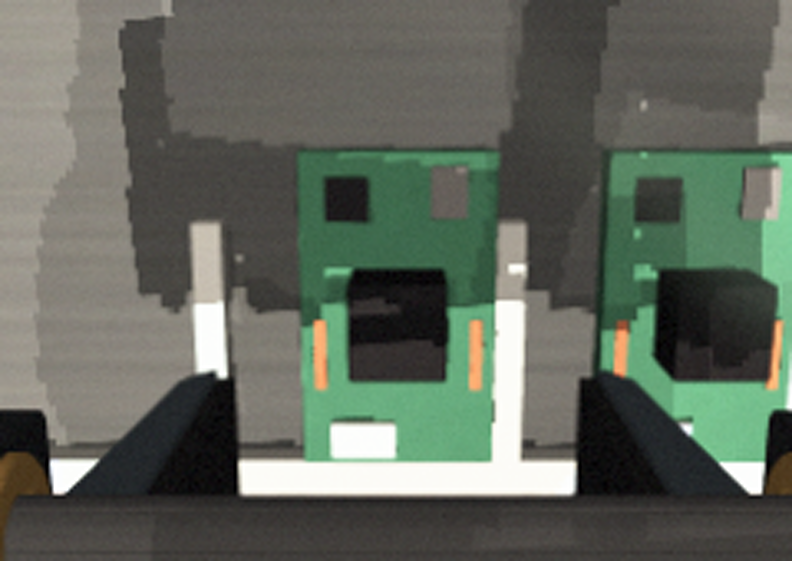

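View pics/c34.png

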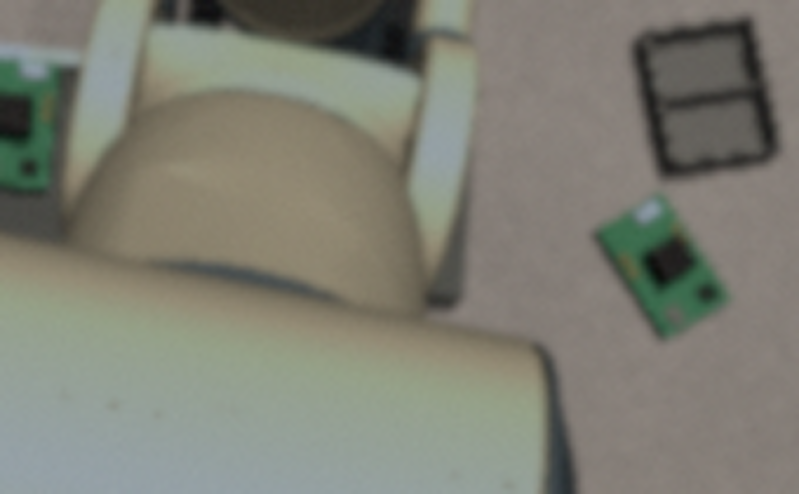

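C is seated. D lies at about (.592,-.347) near the tray with enough finger clearance, so I go to D.

Request:
servo_tool(
  deltas=[
    [[-9.4,0,-48.2],0,60],
    [[-9.4,0,-48.2],0,60],
    [[-9.4,0,-48.2],0,60],
    [[-9.4,0,-48.2],0,60],
    [[-9.4,0,-48.2],0,60],
    [[-9.4,0,-48.2],0,60],
    [[0,0,0],-7.4,60],
    [[0,0,0],-7.4,60],
  ],
)

```text
t: 50.45
tool_pos: [0.5901, -0.3486, 0.1123]
orientation: [-0.703, -0.066, 0.067, 0.705]
contact_force: [-0.3, -0.3, 0.0]
finger_gap: 0.658
```

Request:
servo_tool(
  deltas=[
    [[0,0,0],-7.4,60],
    [[0,0,0],-7.4,60],
    [[0,0,0],-7.4,60],
    [[0,0,0],0,60],
    [[0,0,0],0,60],
  ],
)

```text
t: 50.95
tool_pos: [0.5911, -0.347, 0.113]
orientation: [-0.678, -0.199, 0.199, 0.679]
contact_force: [-0.1, 0.5, 0.2]
finger_gap: 0.657
```

```bash
python3 -c "
from h import *
planr(.592,-.3465,.15,123)
d=snap('wrist','w23');print(proj(d,[[.592,-.3465,.036]]));crop('w23',200,110,440,270,3.3,'c35')"
```

```text
t 50.95 tcp [ 0.5911 -0.347   0.113 ] jaw 122.7 gap 59.9 F [-0.1  0.5  0.2] j6 -2.76
turn -0.33 deg; shift mm now-axes [ 1.  -1.  -0.1] ; after-turn axes [ 1.  -1.  -0.1]
[[322.87756458 197.41751974]]
```

View pics/c35.png

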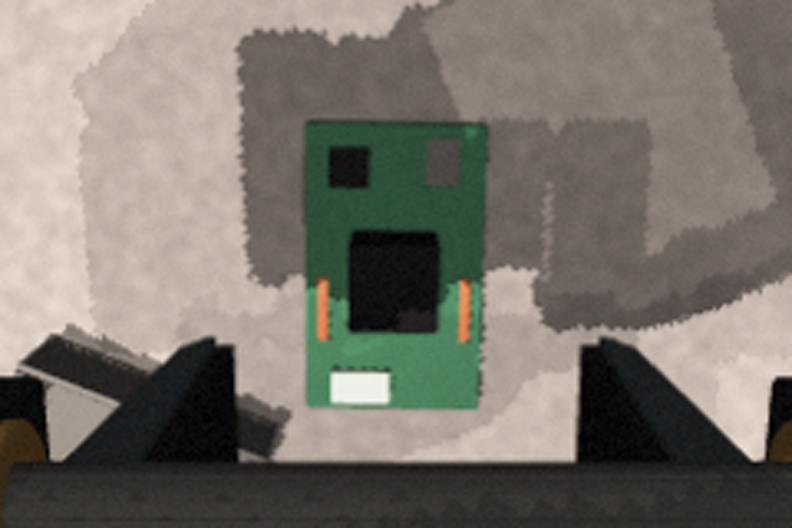

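```bash
python3 -c "
from h import *
d=load('w23');s=env.observe();R=Ro.from_quat(s['orientation']).as_matrix()
for u,v,z in ((290,410,.03),(265,455,.03),(235,395,.03),(290,410,0),(68,328,.03),(394,283,.036),(349,233,.036),(438,332,.036)):
  p=atz(d,200+u/3.3,110+v/3.3,z)-s['tool_pos'];print(u,v,z,(R.T@p*1000).round(1))"
```

```text
290 410 0.03 [ 40.1  83.2 -34.6]
265 455 0.03 [ 54.6  83.2 -42.6]
235 395 0.03 [ 35.3  83.2 -51. ]
290 410 0 [ 51.2 113.2 -38.3]
68 328 0.03 [ 14.6  83.1 -99.6]
394 283 0.036 [-0.6 77.2 -3.3]
349 233 0.036 [-15.   77.2 -15.9]
438 332 0.036 [13.9 77.2  9.3]
```

Request:
servo_tool(
  deltas=[
    [[0,45,-3],0,50],
    [[0,45,0],0,50],
    [[0,28,0],0,50],
    [[0,12,0],0,50],
    [[0,0,0],0,50],
    [[0,0,0],0,20],
    [[0,0,0],0,20],
    [[0,0,0],0,20],
  ],
  grip_force=30,
)

```text
t: 51.8
tool_pos: [0.5939, -0.3504, -0.0145]
orientation: [0.679, 0.201, -0.2, -0.678]
contact_force: [-0.3, 0.5, 0.0]
finger_gap: 0.314
```

Request:
servo_tool(
  deltas=[
    [[0,0,0],0,20],
    [[0,0,0],0,20],
    [[0,0,0],0,20],
    [[0,0,0],0,20],
  ],
)

```text
t: 52.2
tool_pos: [0.5938, -0.3503, -0.0146]
orientation: [0.679, 0.201, -0.2, -0.678]
contact_force: [-1.1, 1.2, 8.7]
finger_gap: 0.282
```

Request:
servo_tool(
  deltas=[
    [[0,-20,0],0,20],
    [[0,-40,0],0,20],
    [[0,-30,0],0,20],
    [[0,0,0],0,20],
  ],
)

```text
t: 52.6
tool_pos: [0.5954, -0.3514, 0.0791]
orientation: [0.68, 0.202, -0.199, -0.676]
contact_force: [0.5, -0.5, -1.0]
finger_gap: 0.284
```

```bash
python3 -c "
from h import *
c=np.array([.6599,-.1507]);a=np.radians(-4.15);X=np.array([np.cos(a),np.sin(a)]);Y=np.array([-np.sin(a),np.cos(a)])
q=c-.010*X-.008*Y;print(q)
planr(*q,.10,85.85)"
```

```text
[ 0.64934728 -0.15795535]
t 52.60 tcp [ 0.5954 -0.3514  0.0791] jaw 122.9 gap 25.9 F [ 0.5 -0.5 -1. ] j6 -2.76
turn 37.04 deg; shift mm now-axes [150.3  14.5 133.3] ; after-turn axes [ 39.7  13.8 197. ]
```

Request:
servo_tool(
  deltas=[
    [[0,0,0],7.4,20],
    [[0,0,0],7.4,20],
    [[0,0,0],7.4,20],
    [[0,0,0],7.4,20],
    [[0,0,0],7.4,20],
    [[0,0,0],0,20],
  ],
)

```text
t: 53.2
tool_pos: [0.5927, -0.3496, 0.0734]
orientation: [-0.706, 0.027, -0.026, 0.707]
contact_force: [0.1, 0.3, -2.4]
finger_gap: 0.284
```

Request:
servo_tool(
  deltas=[
    [[7.5,2,39],0,20],
    [[7.5,2,39],0,20],
    [[7.5,2,39],0,20],
    [[7.5,2,39],0,20],
    [[7.5,2,39],0,20],
    [[0,0,0],0,20],
    [[0,0,0],0,20],
    [[0,0,0],0,20],
  ],
)

```text
t: 54.0
tool_pos: [0.6442, -0.1587, 0.0638]
orientation: [0.707, -0.025, 0.025, -0.707]
contact_force: [-0.3, -0.9, -1.6]
finger_gap: 0.279
```

```bash
python3 -c "
from h import *
planr(.6493,-.158,.054,85.85)
snap('wrist','w24')"
```

```text
t 54.00 tcp [ 0.6442 -0.1587  0.0638] jaw 86.0 gap 25.4 F [-0.3 -0.9 -1.6] j6 -1.83
turn 0.13 deg; shift mm now-axes [ 5.  45.8  1.1] ; after-turn axes [ 5.  45.8  1.1]
```

View pics/w24.png

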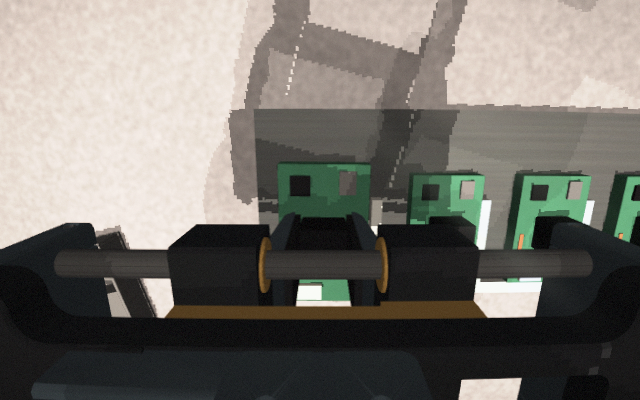

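Request:
servo_tool(
  deltas=[
    [[3,20,0],0,20],
    [[0,15,0],0,20],
    [[0,7,0],0,20],
    [[0,3,0],0,20],
    [[0,0,0],0,20],
    [[0,0,0],0,20],
  ],
)

```text
t: 54.65
tool_pos: [0.6478, -0.1584, 0.0195]
orientation: [0.707, -0.025, 0.026, -0.707]
contact_force: [0.0, -0.2, -2.2]
finger_gap: 0.285
```

Request:
servo_tool(
  deltas=[
    [[0,1,0],0,20],
    [[0,1,0],0,20],
    [[0,0,0],0,20],
  ],
)

```text
t: 54.95
tool_pos: [0.6475, -0.1582, 0.017]
orientation: [0.707, -0.025, 0.025, -0.707]
contact_force: [0.1, -0.2, -1.7]
finger_gap: 0.281
```

Request:
servo_tool(
  deltas=[
    [[0,1,0],0,20],
    [[0,0,0],0,20],
    [[0,0,0],0,20],
  ],
)

```text
t: 55.25
tool_pos: [0.6474, -0.1582, 0.0159]
orientation: [-0.707, 0.025, -0.025, 0.707]
contact_force: [-0.5, 0.2, -2.4]
finger_gap: 0.286
```

Request:
servo_tool(
  deltas=[
    [[0,1,0],0,20],
    [[0,0,0],0,20],
    [[0,0,0],0,20],
  ],
)

```text
t: 55.55
tool_pos: [0.6476, -0.1582, 0.0153]
orientation: [0.707, -0.025, 0.025, -0.707]
contact_force: [-2.9, 0.6, 4.8]
finger_gap: 0.283
```

Request:
servo_tool(
  deltas=[
    [[0,0.5,0],0,20],
    [[0,0,0],0,20],
    [[0,0,0],0,20],
  ],
)

```text
t: 55.85
tool_pos: [0.6476, -0.1582, 0.0153]
orientation: [0.707, -0.025, 0.026, -0.707]
contact_force: [-3.9, 1.5, 12.8]
finger_gap: 0.281
```

```bash
python3 -c "
from h import *
snap('wrist','w25');print(env.observe()['contact_force']);crop('w25',200,80,440,270,3.3,'c36')"
```

```text
[-4.81160918  1.12219671 12.37599199]
```

View pics/c36.png

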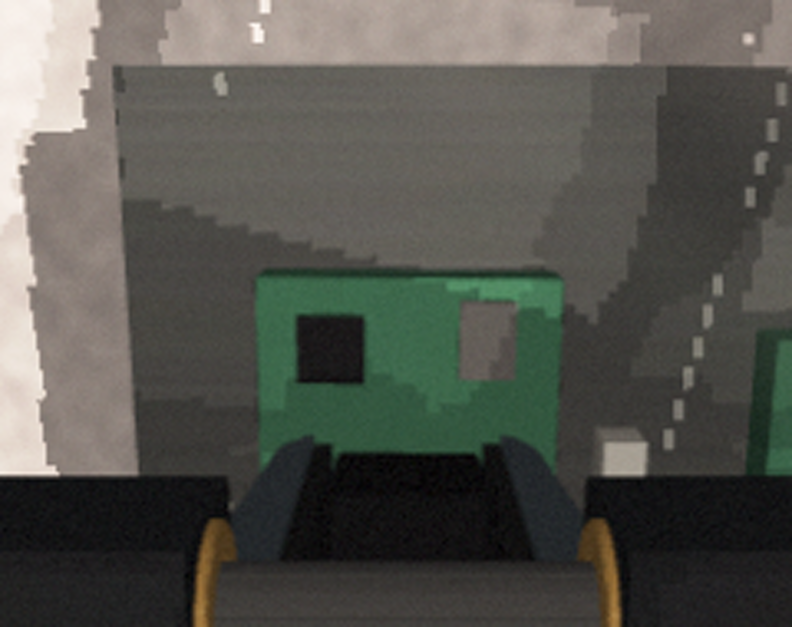

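Same picture as before (X gap ~11 mm, stop gap ~8 mm); pushing home the same way.

Request:
servo_tool(
  deltas=[
    [[3,0,0],0,20],
    [[3,0,0],0,20],
    [[3,0,0],0,20],
    [[1,0,0],0,20],
    [[1,0,0],0,20],
    [[0,0,0],0,20],
  ],
  grip_force=15,
)

```text
t: 56.5
tool_pos: [0.6576, -0.159, 0.0152]
orientation: [0.707, -0.026, 0.025, -0.707]
contact_force: [-10.5, 1.5, 15.4]
finger_gap: 0.283
```

Request:
servo_tool(
  deltas=[
    [[1,0,0],0,20],
    [[0,0,0],0,20],
    [[0,0,0],0,20],
  ],
)

```text
t: 56.8
tool_pos: [0.6585, -0.1591, 0.0152]
orientation: [0.707, -0.026, 0.025, -0.707]
contact_force: [-10.8, 0.7, 16.4]
finger_gap: 0.288
```

Request:
servo_tool(
  deltas=[
    [[1,0,0],0,20],
    [[0,0,0],0,20],
    [[0,0,0],0,20],
  ],
)

```text
t: 57.1
tool_pos: [0.659, -0.1591, 0.0151]
orientation: [-0.707, 0.026, -0.024, 0.707]
contact_force: [-12.8, 1.8, 16.6]
finger_gap: 0.285
```

Request:
servo_tool(
  deltas=[
    [[1,0,0],0,20],
    [[0,0,3],0,20],
    [[0,0,3],0,20],
    [[0,0,1],0,20],
    [[0,0,0],0,20],
  ],
)

```text
t: 57.6
tool_pos: [0.6597, -0.1541, 0.0149]
orientation: [0.708, -0.027, 0.024, -0.706]
contact_force: [-17.7, -14.7, 14.8]
finger_gap: 0.282
```

Request:
servo_tool(
  deltas=[
    [[0,0,1],0,20],
    [[0,0,1],0,20],
    [[0,0,0],0,20],
  ],
)

```text
t: 57.9
tool_pos: [0.6599, -0.1523, 0.0149]
orientation: [0.708, -0.027, 0.024, -0.706]
contact_force: [-17.5, -14.9, 14.2]
finger_gap: 0.284
```

Request:
servo_tool(
  deltas=[
    [[0,0,1],0,20],
    [[0,0,0],0,20],
  ],
)

```text
t: 58.1
tool_pos: [0.66, -0.1514, 0.0149]
orientation: [0.708, -0.027, 0.024, -0.706]
contact_force: [-17.0, -16.5, 14.3]
finger_gap: 0.282
```

Request:
servo_tool(
  deltas=[
    [[0,0,1],0,20],
    [[0,0,0],0,20],
  ],
)

```text
t: 58.3
tool_pos: [0.66, -0.1504, 0.0149]
orientation: [0.708, -0.027, 0.024, -0.706]
contact_force: [-16.9, -15.7, 14.2]
finger_gap: 0.283
```

Request:
servo_tool(
  deltas=[
    [[0,0,1],0,20],
    [[0,0,0],0,20],
  ],
)

```text
t: 58.5
tool_pos: [0.6601, -0.1499, 0.0149]
orientation: [0.708, -0.027, 0.024, -0.705]
contact_force: [-18.5, -18.5, 13.6]
finger_gap: 0.284
```

Request:
servo_tool(
  deltas=[
    [[0,0,1],0,20],
    [[0,0,0],0,20],
  ],
)

```text
t: 58.7
tool_pos: [0.6602, -0.1499, 0.015]
orientation: [0.708, -0.027, 0.024, -0.705]
contact_force: [-18.6, -26.0, 13.9]
finger_gap: 0.282
```

Request:
servo_tool(
  deltas=[
    [[-0.5,-0.7,-1.2],0,20],
    [[0,0,0],0,20],
    [[0,0,0],0,40],
    [[0,0,0],0,40],
    [[0,0,0],0,40],
  ],
)

```text
t: 59.2
tool_pos: [0.662, -0.1473, 0.0152]
orientation: [-0.707, 0.025, -0.025, 0.707]
contact_force: [-1.0, 0.5, 0.2]
finger_gap: 0.436
```

Request:
servo_tool(
  deltas=[
    [[0,-5,0],0,42],
    [[0,-30,0],0,42],
    [[0,-40,0],0,42],
    [[0,-40,0],0,50],
    [[0,-40,0],0,60],
    [[20,0,45],0,60],
    [[15,0,45],0,60],
    [[0,0,25],0,60],
  ],
)

```text
t: 60.0
tool_pos: [0.7065, -0.032, 0.1708]
orientation: [-0.706, 0.024, -0.025, 0.707]
contact_force: [-1.3, -0.3, 0.1]
finger_gap: 0.658
```

Request:
servo_tool(
  deltas=[
    [[0,0,0],0,60],
    [[0,0,0],0,60],
  ],
)

```text
t: 60.2
tool_pos: [0.7049, -0.0347, 0.1704]
orientation: [0.707, -0.025, 0.025, -0.707]
contact_force: [0.2, -0.6, -0.7]
finger_gap: 0.659
```

```bash
python3 -c "
from h import *
planr(.68,-.03,.27,86)
d=snap('wrist','w26');crop('w26',175,85,325,235,5,'c37');crop('w26',315,85,475,235,5,'c38')"
```

```text
t 60.20 tcp [ 0.7049 -0.0347  0.1704] jaw 86.0 gap 60.1 F [ 0.2 -0.6 -0.7] j6 -1.63
turn -0.03 deg; shift mm now-axes [-25.2 -63.6   3. ] ; after-turn axes [-25.2 -63.6   3. ]
```

View pics/w26.png

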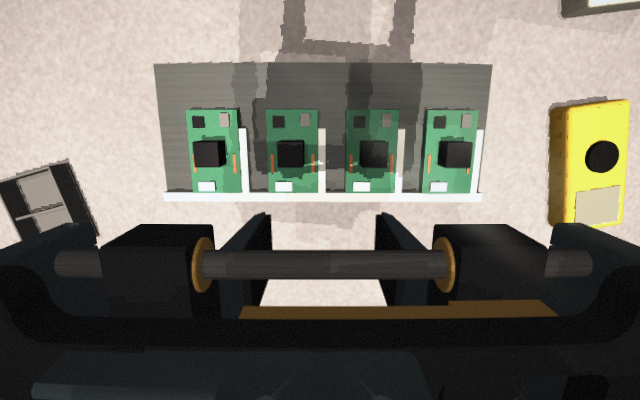

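View pics/c37.png

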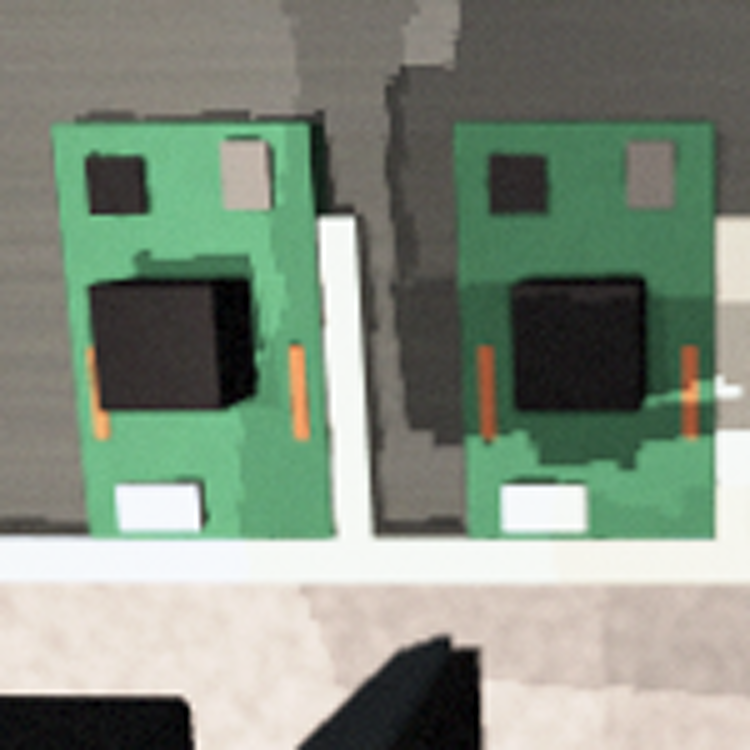

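View pics/c38.png

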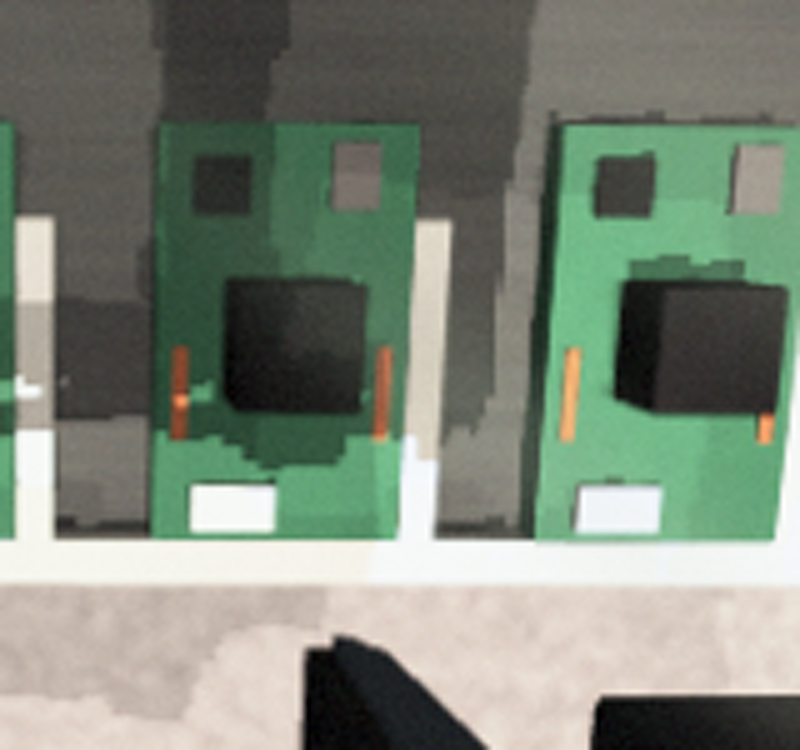

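```bash
python3 chk.py w26 175 85 5 52,125,.042 311,125,.042 320,217,.04 333,538,.042 90,538,.042 374,538,.04 455,125,.042 713,125,.042 716,217,.04 714,538,.042; echo; python3 chk.py w26 315 85 5 160,127,.042 420,127,.042 416,220,.04 398,538,.042 436,540,.04 560,127,.042 812,127,.042
```

```text
52,125,.042 X 0.6250 Y -0.1293
311,125,.042 X 0.6253 Y -0.0744
320,217,.04 X 0.6442 Y -0.0741
333,538,.042 X 0.7138 Y -0.0748
90,538,.042 X 0.7140 Y -0.1294
374,538,.04 X 0.7142 Y -0.0661
455,125,.042 X 0.6254 Y -0.0442
713,125,.042 X 0.6253 Y 0.0096
716,217,.04 X 0.6441 Y 0.0102
714,538,.042 X 0.7135 Y 0.0098

160,127,.042 X 0.6256 Y 0.0403
420,127,.042 X 0.6252 Y 0.0946
416,220,.04 X 0.6443 Y 0.0953
398,538,.042 X 0.7131 Y 0.0949
436,540,.04 X 0.7140 Y 0.1039
560,127,.042 X 0.6249 Y 0.1240
812,127,.042 X 0.6242 Y 0.1775
```

Every module edge is within about 1.1 mm of home by measurement. Now the lever.

```bash
python3 -c "
from h import *
planr(.4463,.3973,.206,44.3)"
```

```text
t 60.25 tcp [ 0.7048 -0.0356  0.1703] jaw 85.9 gap 59.8 F [-0.1 -0.4  0.1] j6 -1.63
turn 41.60 deg; shift mm now-axes [-2.888e+02  2.000e-01  4.133e+02] ; after-turn axes [-4.904e+02  2.000e-01  1.173e+02]
```

Request:
servo_tool(
  deltas=[
    [[-27.5,0,39.4],0,60],
    [[-27.5,0,39.4],0,60],
    [[-27.5,0,39.4],0,60],
    [[-27.5,0,39.4],0,60],
    [[-27.5,0,39.4],0,60],
    [[-27.5,0,39.4],0,60],
    [[-27.5,0,39.4],0,60],
    [[-27.5,0,39.4],0,60],
  ],
)

```text
t: 61.05
tool_pos: [0.5075, 0.2952, 0.1705]
orientation: [-0.707, 0.026, -0.026, 0.707]
contact_force: [1.7, 0.2, -0.8]
finger_gap: 0.654
```

Request:
servo_tool(
  deltas=[
    [[-27.5,0,39.4],0,60],
    [[-27.5,0,39.4],0,60],
    [[-13.8,0,19.3],0,60],
    [[0,0,0],8.3,60],
    [[0,0,0],8.3,60],
    [[0,0,0],8.3,60],
    [[0,0,0],8.3,60],
    [[0,0,0],8.4,60],
  ],
)

```text
t: 61.85
tool_pos: [0.4473, 0.3967, 0.1704]
orientation: [-0.651, 0.277, -0.277, 0.651]
contact_force: [0.0, 0.1, 0.7]
finger_gap: 0.655
```

Request:
servo_tool(
  deltas=[
    [[0,0,0],0,60],
    [[0,0,0],0,60],
  ],
)

```text
t: 62.05
tool_pos: [0.447, 0.3971, 0.1703]
orientation: [-0.652, 0.273, -0.274, 0.652]
contact_force: [-0.6, 0.5, -0.1]
finger_gap: 0.658
```

```bash
python3 -c "
from h import *
planr(.4463,.3973,.068,44.3)
d=snap('wrist','w27');print(proj(d,[[.4463,.3973,.098]]));crop('w27',200,110,440,270,3.3,'c39')"
```

```text
t 62.05 tcp [0.447  0.3971 0.1703] jaw 44.5 gap 60.0 F [-0.6  0.5 -0.1] j6 -0.15
turn 0.20 deg; shift mm now-axes [ -0.6 138.3  -0.4] ; after-turn axes [ -0.6 138.3  -0.4]
[[323.0241919  196.17860802]]
```

View pics/c39.png

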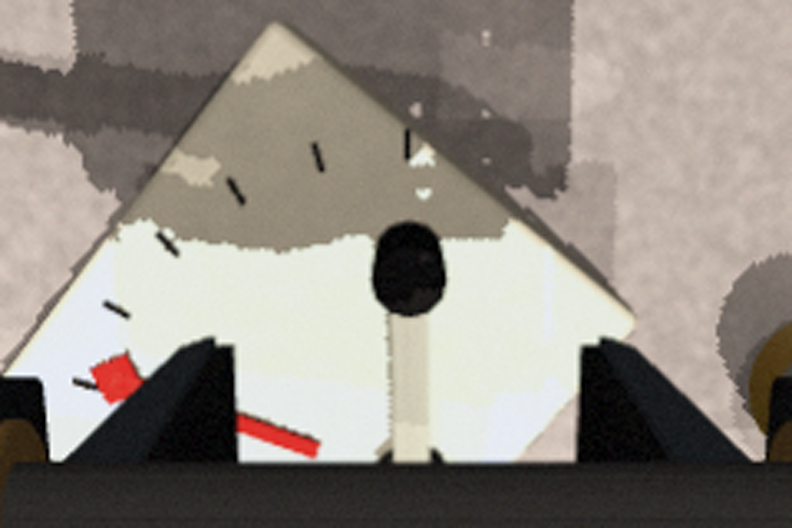

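The knob is centred at px (324,196) between the jaws and the lever is at the first tick. I'll descend and grip it.

Request:
servo_tool(
  deltas=[
    [[0,45,0],0,60],
    [[0,45,0],0,60],
    [[0,35,0],0,60],
    [[0,13,0],0,60],
    [[0,0,0],0,18],
    [[0,0,0],0,18],
    [[0,0,0],0,18],
    [[0,0,0],0,18],
  ],
  grip_force=12,
)

```text
t: 62.9
tool_pos: [0.4473, 0.3983, 0.0337]
orientation: [-0.651, 0.274, -0.275, 0.652]
contact_force: [1.1, -0.7, -0.9]
finger_gap: 0.339
```

Request:
servo_tool(
  deltas=[
    [[0,0,0],0,18],
    [[0,0,0],0,18],
    [[0,0,0],0,18],
  ],
)

```text
t: 63.2
tool_pos: [0.4469, 0.398, 0.0329]
orientation: [-0.651, 0.274, -0.275, 0.652]
contact_force: [-1.5, -0.6, 8.6]
finger_gap: 0.234
```

Request:
servo_tool(
  deltas=[
    [[0.3,0,-7.4],-5,18],
    [[0.3,0,-7.4],-5,18],
    [[0.3,0,-7.4],-5,18],
    [[0.3,0,-7.4],-5,18],
    [[0,0,0],0,18],
    [[0,0,0],0,18],
  ],
)

```text
t: 63.8
tool_pos: [0.4301, 0.3739, 0.0329]
orientation: [-0.689, 0.157, -0.158, 0.69]
contact_force: [3.2, -2.0, 6.3]
finger_gap: 0.236
```

Request:
servo_tool(
  deltas=[
    [[0.3,0,-7.4],-5,18],
    [[0.3,0,-7.4],-5,18],
    [[0.3,0,-7.4],-5,18],
    [[0.3,0,-7.4],-5,18],
    [[0.3,0,-7.4],-5,18],
    [[0.3,0,-7.4],-5,18],
    [[0,0,0],0,18],
    [[0,0,0],0,18],
  ],
)

```text
t: 64.6
tool_pos: [0.4228, 0.3312, 0.033]
orientation: [-0.706, -0.028, 0.025, 0.707]
contact_force: [6.7, -0.9, 2.6]
finger_gap: 0.235
```

Request:
servo_tool(
  deltas=[
    [[0.3,0,-7.4],-5,18],
    [[0.3,0,-7.4],-5,18],
    [[0,0,0],0,18],
    [[0,0,0],0,18],
  ],
)

```text
t: 65.0
tool_pos: [0.4254, 0.3168, 0.033]
orientation: [-0.701, -0.089, 0.087, 0.702]
contact_force: [8.4, 0.4, 2.1]
finger_gap: 0.238
```

```bash
python3 -c "
from h import *
s=env.observe();e=s['tool_pos'][:2]-[.5057,.3368];print(np.linalg.norm(e),np.degrees(np.arctan2(e[1],e[0]))%360,s['contact_force'],zyaw())
snap('wrist','w28');snap('scene','s28');snap('top','t28');crop('w28',150,60,440,270,2.7,'c40');crop('s28',370,140,470,225,8,'c41')"
```

```text
0.08278877462746456 193.99784022540152 [8.3975494  0.44956879 2.10156045] 104.29486736316912
```

View pics/c40.png

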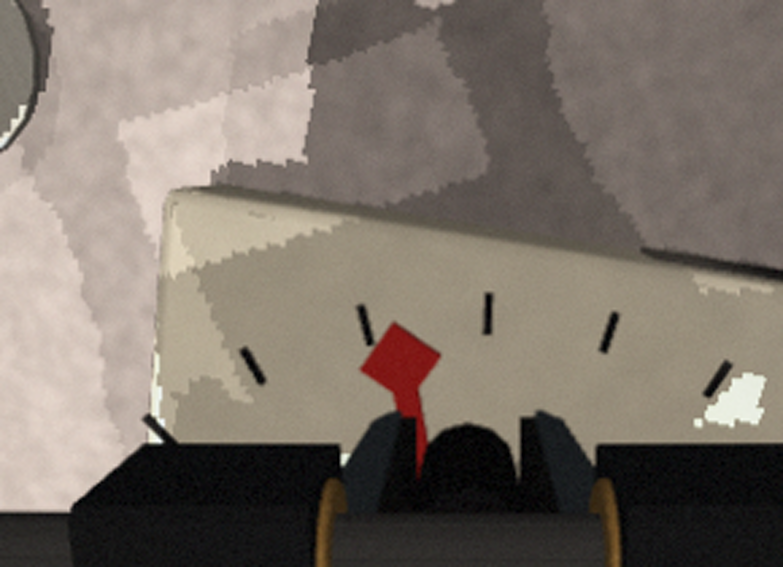

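View pics/c41.png

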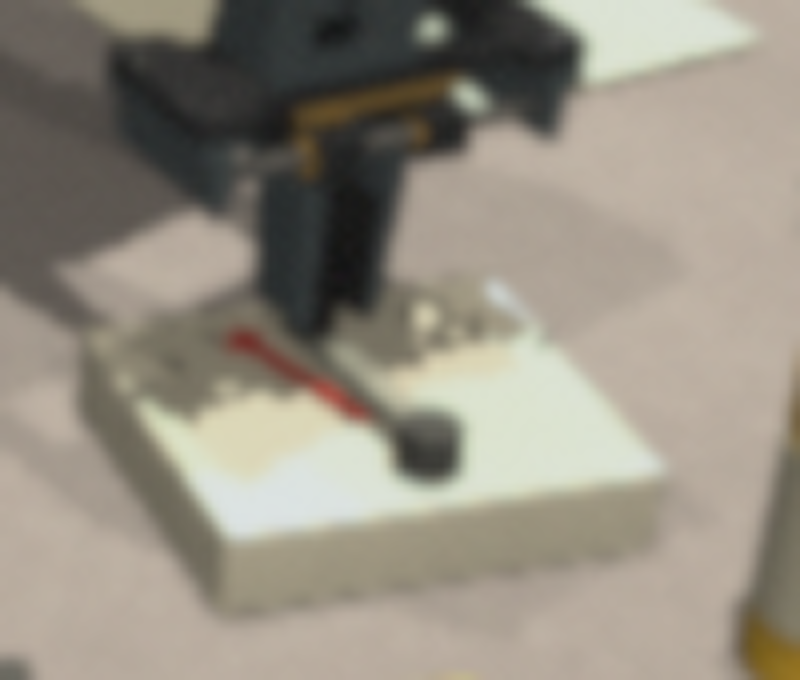

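```bash
python3 -c "
from h import *
for f,x0,y0,s,pts in (('w28',150,60,2.7,[(400,357,.046),(365,325,.042),(488,313,.042)]),('w27',200,110,3.3,[(117,378,.046),(407,145,.042),(318,157,.042)]),('w7',200,120,3.3,[(54,197,.046),(423,98,.042)])):
  W=load(f)
  for u,v,z in pts:
    p=atz(W,x0+(u+.5)/s-.5,y0+(v+.5)/s-.5,z);e=p[:2]-[.5057,.3366];print(f,p.round(4),np.degrees(np.arctan2(e[1],e[0]))%360)
"
```

```text
w28 [0.4057 0.295  0.046 ] 202.58778462413875
w28 [0.4011 0.285  0.042 ] 206.26859778407257
w28 [0.391  0.3128 0.042 ] 191.7391695639574
w27 [0.4074 0.2958 0.046 ] 202.54419526937852
w27 [0.4227 0.4211 0.042 ] 134.47117244418817
w27 [0.4047 0.398  0.042 ] 148.69797573351795
w7 [0.4073 0.2957 0.046 ] 202.55419932684742
w7 [0.4224 0.4212 0.042 ] 134.5380622913098
```

Three views put the pointer at 202.6°. The lever is at about 194.1°, so it needs another 8.5°.

Request:
servo_tool(
  deltas=[
    [[0.2,0,-4.2],-2.85,18],
    [[0.2,0,-4.2],-2.85,18],
    [[0.2,0,-4.2],-2.85,18],
    [[0,0,0],0,18],
    [[0,0,0],0,18],
  ],
)

```text
t: 65.65
tool_pos: [0.4295, 0.305, 0.033]
orientation: [-0.693, -0.141, 0.139, 0.693]
contact_force: [5.6, 0.8, 3.0]
finger_gap: 0.24
```

```bash
python3 -c "
from h import *
s=env.observe();e=s['tool_pos'][:2]-[.5057,.3366];print(np.linalg.norm(e),np.degrees(np.arctan2(e[1],e[0]))%360,s['contact_force'],zyaw())"
```

```text
0.08247359723530505 202.54509582516837 [5.58700463 0.75260787 2.96176867] 112.8410112284117
```

Request:
servo_tool(
  deltas=[
    [[0,0,0],0,30],
    [[0,0,0],0,45],
    [[0,0,0],0,60],
    [[0,0,0],0,60],
    [[0,-45,0],0,60],
    [[0,-45,0],0,60],
    [[0,-45,0],0,60],
    [[0,0,0],0,60],
  ],
)

```text
t: 66.45
tool_pos: [0.4301, 0.3058, 0.1726]
orientation: [-0.692, -0.143, 0.137, 0.694]
contact_force: [0.7, 0.3, -0.9]
finger_gap: 0.658
```

```bash
python3 -c "
from h import *
snap('wrist','w30');snap('scene','s30');crop('w30',200,110,440,270,3.3,'c42');crop('s30',370,160,470,225,8,'c43')"
```

```text
(no output)
```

View pics/c42.png

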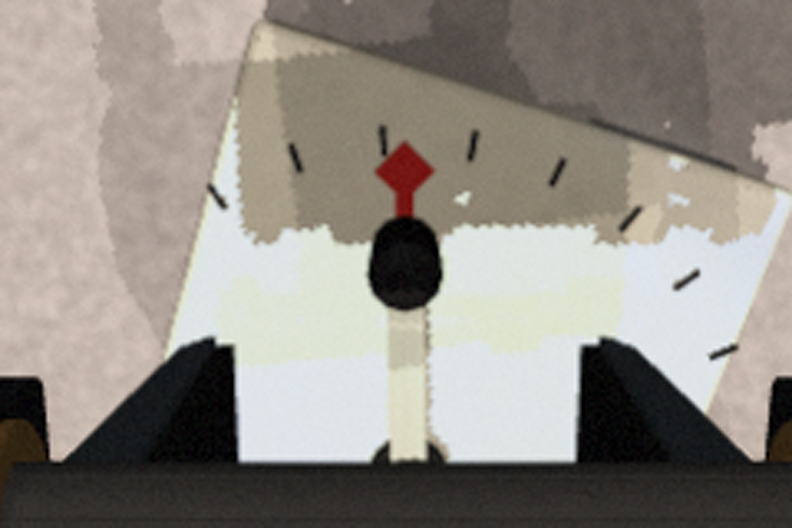

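View pics/c43.png

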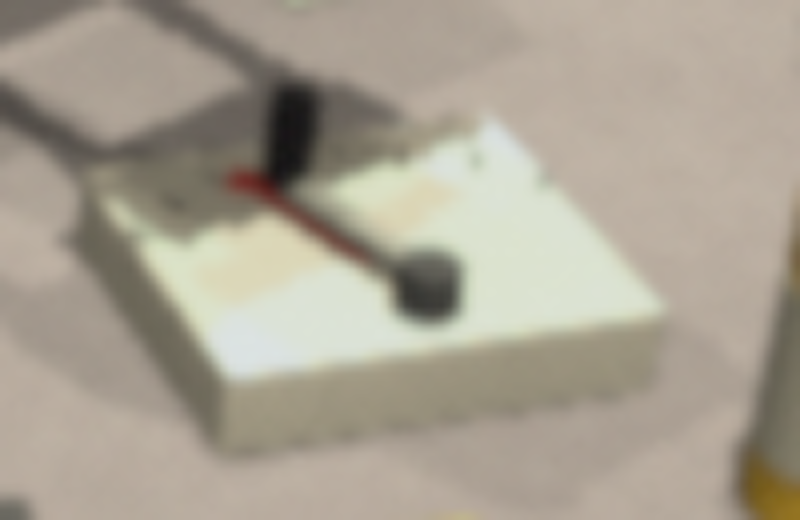

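Knob, bar and disc line up at crop x≈405. I'll put a number on it and check the plate and bystanders once more before handing in.

```bash
python3 -c "
from h import *
W=load('w30')
for u,v,z in ((406,276,.098),(404,170,.046)):
    p=atz(W,200+(u+.5)/3.3-.5,110+(v+.5)/3.3-.5,z);e=p[:2]-[.5057,.3366];print(p.round(4),np.hypot(*e),np.degrees(np.arctan2(e[1],e[0]))%360)
snap('top','t31');s=env.observe();print(s['t'],s['qd'].round(3))"
```

```text
[0.4276 0.3043 0.098 ] 0.08446856504599987 202.4718763446626
[0.4067 0.2947 0.046 ] 0.1075167010186079 202.953165926033
66.6 [-0.002  0.024  0.016 -0.002 -0.002 -0.002]
```

View pics/t31.png

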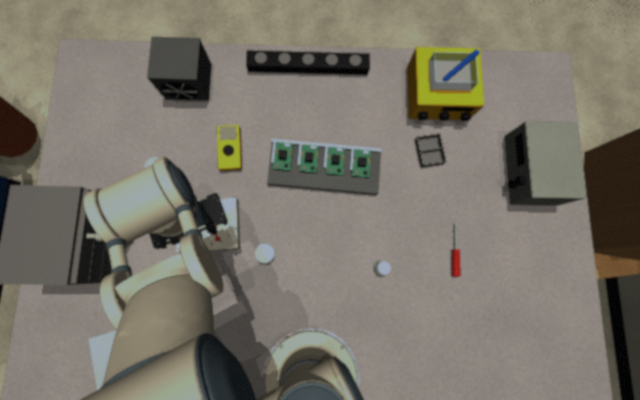

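View pics/s30.png

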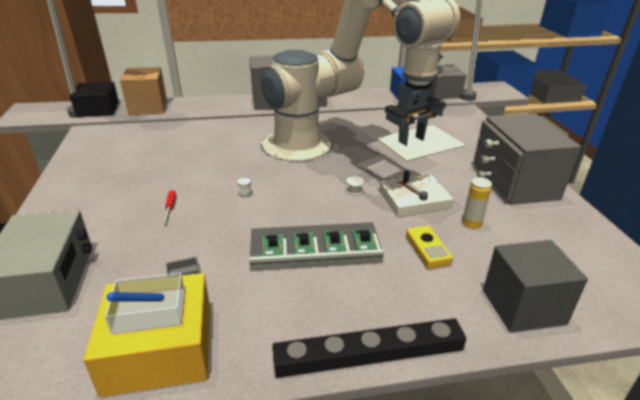

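All four modules are in the bays, the bystanders are where they started, and the lever is within about 0.5° of the pointer. I'll hand in.

```bash
python3 -c "
from bench import job_done
print(job_done())"
```

```text
the job is handed in; nothing more can be done
None
```

I turned the heat lever to its OFF stop and seated all four modules in bays 0–3. I pushed each one against the back fence and its stop, feeling for contact. Then I swung the lever to the red pointer and handed in at about 66.6 s of the 210 s allowed. The hand-in gave no verdict.

**Final checks**
- **Modules:** measured in the wrist view after all four were seated, every edge is within about 1.1 mm of the fence and stop (limit 3 mm), and all look square, flat and released. I saw no change in the last top and scene views.
- **Lever:** it measures 202.5°, against 202.6–203.0° for the pointer. That is within 0.5° (limit 4°), and the pointer reads the same as before.
- **Bystanders:** none has visibly moved in the last top and scene views.

**What disagreed with the brief**
- **TCP offset:** the real fingertips are 36 mm above the reported TCP. I found this when my first attempt on the lever passed over the knob without moving it. I confirmed it by touching the bench, which read 46 N at the wrist, and corrected every later move for it.
- **Knocked module:** one module was shifted about 4 cm before I reached it, so I measured it again and then picked it up.
- **Grip slackening:** I saw no sign of the possible brief slackening.

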